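Change the rubber sleeve on the ink roller stand

TASK

Change the rubber sleeve on the upright roller stand: first lift the worn sleeve off the shaft and drop it in the wire basket, then take the longer of the two new sleeves off the sloping rack, lower it all the way down the shaft onto the collar without letting it fall, and last swing the keeper arm fully shut over the shaft. Leave the shorter sleeve on its peg and do not disturb the ink jar and the tape roll.

Things in the scene. Friction and masses are not known exactly. Their poses are not given: they have to be found in the camera images.
- worn_sleeve: Worn grey rubber roller sleeve with an aluminium core: plain tube, 46 mm outside diameter, 27 mm bore, 52 mm long. At the start it sits on the stand's shaft. Origin at the centre of its lower end, z along its axis.
- worn_sleeve_mid (a point): Middle of the worn sleeve, on its axis, 26 mm from either end.
- long_sleeve: New grey rubber sleeve with an aluminium core, the longer of the two on the rack: 54 mm outside diameter, 27 mm bore, 52 mm long. At the start it sits on one of the rack's two pegs, its axis leaning 40 degrees from vertical. Origin at the centre of its lower end, z along its axis towards its upper end. It goes on the shaft with this lower end down.
- short_sleeve: New sleeve like the long one but only 34 mm long, on the rack's other peg; to be left alone. Origin at the centre of its lower end, z along its axis.
- stand: Grey steel stand, fixed: base plate 200 x 130 x 16 mm with an upright shaft. Origin on the shaft axis at table height, z up. Collar 42 mm diameter, its top 28 mm above the table; shaft 24 mm diameter from there to 75 mm, then tapering to 12 mm at its top, 92 mm up. Pivot post 18 mm thick, 98 mm tall, 78 mm from the shaft axis towards the stand's +x.
- shaft_seat (a point): On the shaft axis at the top face of the collar, where a sleeve's lower end seats (28 mm above the table).
- shaft_tip (a point): Centre of the shaft's top, 92 mm above the table.
- keeper_hinge (a point): On the upright hinge axis of the keeper arm, 102 mm above the table, on top of the pivot post.
- keeper_pin (a point): Top centre of the upright black grip pin at the free end of the keeper arm, 140 mm above the table: pin 14 mm diameter, standing 34 mm above the arm, 95 mm from the hinge axis.
- keeper (a joint): Angle of the keeper arm, a flat steel bar 98 to 106 mm above the table that swings level about the pivot post: 0 rad = fully shut, lying over the shaft towards the stand's -x (at its stop); grows as it opens, counter-clockwise seen from above, up to 2.2 rad. It stays where it is left.
- rack: Plywood stock rack, fixed: 210 mm wide along its y, with a board sloping 40 degrees from level, low edge towards its -x. Two wooden pegs stand square to the board, so they lean 40 degrees from vertical towards the rack's -x: 23 mm diameter, 40 mm long, 100 mm apart along y. Origin at the centre of its foot on the table.
- peg_left (a point): Root of the peg on the rack's +y side, on the board face, 75 mm above the table.
- peg_right (a point): Root of the peg on the rack's -y side, on the board face, 75 mm above the table.
- basket: Open slatted steel basket, fixed: 210 mm along its x, 190 mm along its y, 85 mm high, walls and floor 5 mm thick. Origin at the centre of its underside.
- ink_jar: Ink jar, 66 mm diameter, 70 mm high, standing on the table beyond the stand. Origin at the centre of its underside.
- tape_roll: Roll of paper tape lying flat, 96 mm outside diameter, 24 mm high, beyond the stand. Origin at the centre of its underside.
Not all that is in view belongs to the job. Leave any pink or purple look-alike of the long_sleeve alone. Of the things that look like the stand, the larger one is meant.

How it is judged:
By the outcome, as a careful person would: the job done as asked, in the order asked, and still so for the second after the job is handed in, with the robot touching nothing.
It also fails if it takes over 72 s, if anything falls off the work surface, if the arm or the gripper's body presses on something with over 40 N, if the wrist force passes 120 N, or if a joint passes its speed limit or range.

ROBOT

A 6-joint arm with a two-finger parallel gripper is mounted at the origin on the work surface. World frame = base frame: x ahead of the robot, y to its left, z up, the work surface at z = 0. Lengths are in m, angles in rad, forces in N, time in s.
With the tool pointing down it reaches from about 0.325 to 1 m from the base axis. Payload 5.1 kg.
Tool frame: the origin (TCP) lies on the centre line of the jaws, within the pads' length; the fingertips stand 14 mm ahead of it and the grasp point (between the pads) lies 5 mm behind it; z points along the fingers, y is the line along which they close (so a half turn about z gives the same grasp; the last joint's range is limited). The gripper opens to 85 mm and grips with 20 to 120 N. Pads are 22 mm wide; open, the fingers measure 114 mm over their backs; the gripper's body (76 mm by 85 mm) begins 54 mm behind the grasp point. The pads swing forward as they close: fully open they stand 13 mm farther back than shut.
Start: joints at [1.159, 0.124, 1.65, -0, 1.367, -0.083], TCP at [0.21, 0.615, 0.245] pointing down, gripper open.
Joint ranges: [-2.61, 2.61], [-1.02, 2.33], [0.03, 2.71], [-1.35, 4.49], [0.32, 2.68], [-2.91, 2.91]. Speed limits (rad/s): [2.57, 2.57, 3.14, 3.14, 3.14, 3.14].

INTERFACE

Orientations are given as a rotation vector (axis times angle).
In Python, from station import telemetry, imaging, job, finder gives the robot as it stands.
- The arm moves only by the tool carry_out, never from a script. Its argument "deltas" is a list of rows, each an object of numbers: "grip": the opening, from -1 (shut) to 1 (fully open); "tx", "ty", "tz": the shift along the world's x, y, z in cm; "ax", "ay", "az": the turn, a rotation vector about the world's x, y, z in degrees. A call has 1 to 5 rows; each row shifts and turns the commanded pose from where the row before left it; what a row does not reach is not made up. A row lasts 1/10 s, in which the tool goes at most 50 mm and 8.59 degrees, less where a joint would pass 70% of its speed; a pose out of reach is approached as far as the arm can. A call with a gripper value outside its range is refused whole. The fingers move at their own pace and stop on an object; the grip force is fixed at half the most. Time passes only in rows, so rows that do not move let the fingers close. It gives the time, the measured TCP pose, the force, the opening and the grip force at its end, in the units of the state.
- telemetry.get_obs(): the state, without advancing time (a new reading comes with each control period).
- imaging.snapshot(name): name is "scene" or "top"; returns a dict with "pixels" (384x512x3 uint8, red, green, blue), "z_map" (384x512 float32, m along the optical axis (not along the pixel's ray), 0 where there is no reading), "vertical_fov" (degrees; the focal length in pixels is half the picture's height over the tangent of half this angle, whatever the lens; pixels are square), "cx", "cy" (the principal point, pixels), "extrinsics" (4x4, takes a point from world to camera coordinates). Camera axes: x right, y down, z forward; pixel columns grow to the right and rows downward; lengths in m; the calibration is good to about 2 mm. A picture is of the moment at which its call begins.
- job.finish_job(): hands the job in; it is judged then, once.
Trained networks look in a picture, given as the dict that the camera call returned (one of the last four; its "shot" number tells which), for a name from the list of things; names that differ only in an ending like _2 or _b are one class to them, and where a whole thing is asked for, a point or a joint stands for the part that bears it (a point fixed in the world has none). Each returns a list of dicts, best first, with "score" (0 to 1); they miss things now and then, are a little off and sometimes report something else, mostly with a low value. They report only what shows in the picture. A call takes as long as a camera call. They do not tell look-alikes from the thing itself.
- finder.find_in(picture, thing): "centre" ([column, row] in pixels, amid what is visible of it).
- finder.silhouettes(picture, thing): "pixels" (384x512 bool, what is visible of it) and "centre" ([column, row] in pixels, amid what is visible of it).
- finder.tip_of(picture, thing): "centre" ([column, row] in pixels: a listed point, or the origin of a listed thing).
The state is a dict: "clock": time; "q": joint angles; "dq": joint speeds; "joint_efforts": joint torques, N m; "tcp_pos": TCP position; "orientation": TCP orientation; "ft_force": force on the tool from outside, world axes, zero at the start; "ft_torque": the same for the moment, N m; "finger_gap": finger opening in m; "grip_force": force on a finger pad.
Only numpy, scipy, OpenCV 4.12 (cv2) and the standard library are available. Lean on these libraries where they do the work, as an engineer would, in place of code of your own. Each camera call takes 0.05 s, during which the arm holds its last target. There are 200 camera calls.

## Working session

There is one attempt and no reset: what is moved stays moved. The work goes in short steps, Python scripts to look and compute and a tool call to move; the robot and the scene stay as the last step left them, time stands still between calls to the robot, and variables do not carry over. Pictures are saved under pics/ and viewed, at most 10 in all, crops included, and the job is handed in when it is done.

Besides the shell and the picture viewer there is one more tool, called after "Emit:" in YAML: its name, and indented under it one key for each argument. carry_out: Moves the arm, as the interface text tells. Its arguments: {"type":"object","properties":{"deltas":{"type":"array","items":{"type":"object","properties":{"grip":{"type":"number"},"tx":{"type":"number"},"ty":{"type":"number"},"tz":{"type":"number"},"ax":{"type":"number"},"ay":{"type":"number"},"az":{"type":"number"}}}}},"required":["deltas"]}

```bash
mkdir -p pics; ls; cat > h.py <<'E'
import numpy as np, cv2
from station import telemetry, imaging, job, finder
def K(p):
    f=p["pixels"].shape[0]/2/np.tan(np.radians(p["vertical_fov"])/2); return f,p["cx"],p["cy"]
def cloud(p):
    f,cx,cy=K(p); z=p["z_map"].astype(float); v,u=np.mgrid[:z.shape[0],:z.shape[1]]
    c=np.stack([(u-cx)/f*z,(v-cy)/f*z,z],-1); E=np.array(p["extrinsics"])
    w=(c-E[:3,3])@E[:3,:3]; w[z==0]=np.nan; return w
def atz(p,uv,h):
    f,cx,cy=K(p);E=np.array(p["extrinsics"]);o=-E[:3,:3].T@E[:3,3]
    d=E[:3,:3].T@np.array([(uv[0]-cx)/f,(uv[1]-cy)/f,1]); return o+d*(h-o[2])/d[2]
def proj(p,w):
    f,cx,cy=K(p);E=np.array(p["extrinsics"]);c=E[:3,:3]@np.array(w)+E[:3,3]; return np.array([cx+f*c[0]/c[2],cy+f*c[1]/c[2]])
def save(p,n): cv2.imwrite("pics/"+n,p["pixels"][:,:,::-1])
E
cat > a.py <<'E'
from h import *
np.set_printoptions(precision=4,suppress=True)
for cam in ["scene","top"]:
    p=imaging.snapshot(cam); save(p,cam+"0.png"); w=cloud(p)
    np.savez(cam+"0.npz",w=w,px=p["pixels"])
    print(cam,p["cx"],p["cy"],p["vertical_fov"],np.array(p["extrinsics"]))
    H={"shaft_tip":.092,"keeper_hinge":.102,"keeper_pin":.14,"peg_left":.075,"peg_right":.075,"worn_sleeve_mid":.054,"rack":0,"basket":0,"stand":0,"long_sleeve":None,"short_sleeve":None,"ink_jar":0,"tape_roll":0}
    for n,h in H.items():
        for r in finder.tip_of(p,n)[:3]:
            u=np.array(r["centre"]); i=np.clip(np.round(u).astype(int),0,[511,383])
            print(n,"tip",round(r["score"],2),u.round(1),w[i[1],i[0]],atz(p,u,h) if h is not None else "")
E
python3 a.py; python3 -c "
import cv2,numpy as np
a=cv2.imread('pics/scene0.png');b=cv2.imread('pics/top0.png')
cv2.imwrite('pics/scene0b.png',cv2.resize(a,(800,600)));cv2.imwrite('pics/top0b.png',cv2.resize(b,(800,600)))"
```

```text
pics
scene 258.86344792510295 187.66021992605238 43.80421258807313 [[-0.6434  0.7655 -0.0066  0.3466]
 [ 0.5885  0.4891 -0.6438 -0.2623]
 [-0.4896 -0.4181 -0.7652  1.7005]
 [ 0.      0.      0.      1.    ]]
shaft_tip tip 0.79 [330.9 165.6] [0.326  0.1062 0.0728] [0.3408 0.1135 0.092 ]
shaft_tip tip 0.77 [270.3 192.1] [0.5201 0.0271 0.0691] [0.5346 0.0397 0.092 ]
keeper_hinge tip 0.95 [327.5 176.2] [0.3678 0.1237 0.0763] [0.3898 0.134  0.102 ]
keeper_hinge tip 0.77 [246.8 203.1] [0.6163 0.0238 0.109 ] [0.6129 0.0199 0.102 ]
keeper_hinge tip 0.42 [197.3 156.4] [ 0.5541 -0.2356  0.0718] [ 0.5733 -0.2108  0.102 ]
keeper_pin tip 0.64 [213.8 187.4] [ 0.6487 -0.0665  0.1378] [ 0.6513 -0.0646  0.14  ]
keeper_pin tip 0.6 [186.1 129.4] [ 0.5017 -0.3347  0.0884] [ 0.5377 -0.2884  0.14  ]
keeper_pin tip 0.46 [336.  156.5] [0.3067 0.1072 0.1015] [0.342  0.1257 0.14  ]
peg_left tip 0.68 [205.  140.9] [ 0.5116 -0.2387  0.1023] [ 0.4928 -0.2605  0.075 ]
peg_left tip 0.22 [250.3 202.5] [0.608  0.0275 0.1083] [0.5893 0.0116 0.075 ]
peg_right tip 0.85 [185.5 128.5] [ 0.5015 -0.3342  0.0928] [ 0.492  -
[... 2348 characters left out ...]
9 [257.7 162. ] [0.6109 0.021  0.1067] [0.6247 0.0243 0.    ]
stand tip 0.79 [263.1 202.8] [0.5214 0.0108 0.0789] [0.5242 0.0116 0.    ]
stand tip 0.79 [221.3 291.8] [0.3226 0.1061 0.0731] [0.3096 0.1138 0.    ]
long_sleeve tip 0.9 [321.6 209. ] [ 0.5082 -0.1321  0.0014] 
long_sleeve tip 0.76 [370.  151.9] [ 0.6482 -0.2531 -0.0033] 
long_sleeve tip 0.61 [378.5 209.6] [ 0.5038 -0.2404  0.1067] 
short_sleeve tip 0.73 [424.3 214.5] [ 0.4945 -0.3387  0.1106] 
ink_jar tip 0.82 [315.  114.2] [ 0.7267 -0.1103  0.0678] [ 0.743  -0.1182  0.    ]
tape_roll tip 0.95 [210.2 111.7] [0.7502 0.1421 0.0012] [0.7512 0.1418 0.    ]
tape_roll tip 0.52 [258.4 199.5] [0.5277 0.0217 0.0916] [0.5323 0.023  0.    ]
```

View pics/scene0b.png

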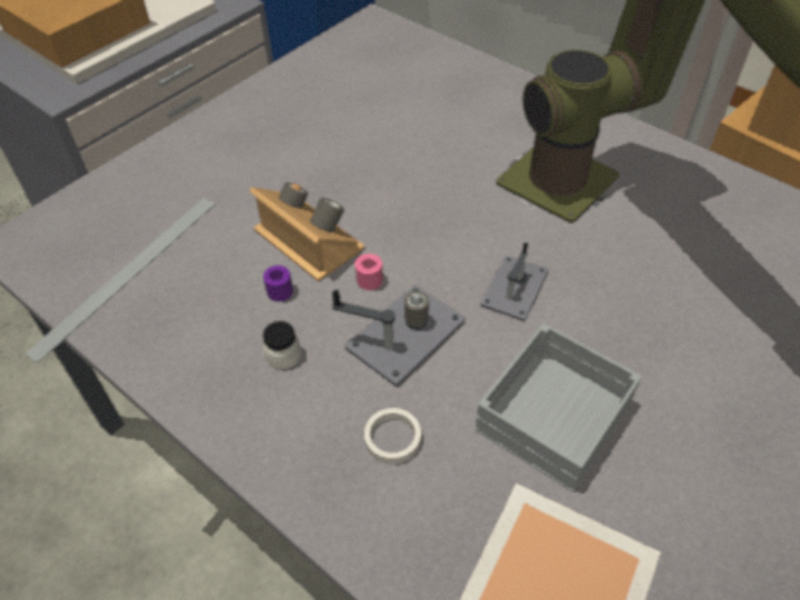

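View pics/top0b.png

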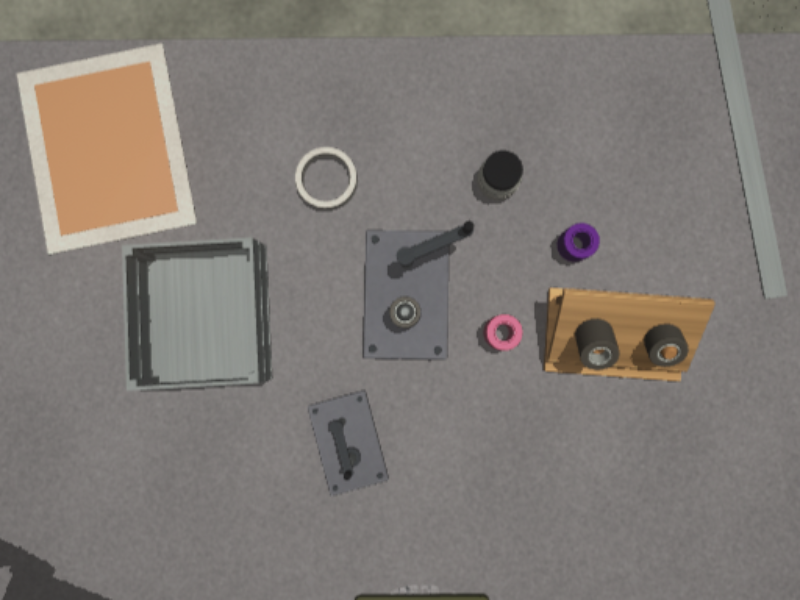

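The stand meant is the larger one, at top px (259,199). The small one at (221,291) is the look-alike. The sleeve candidates in the top view are:
- pink at (321,209)
- purple at (370,152)
- left rack peg at (381,217), taller
- right rack peg at (424,219), shorter

I choose the left rack sleeve. Next I'll check it in a close crop and fit the geometry.

```bash
cat > b.py <<'E'
from h import *
from scipy.optimize import least_squares
np.set_printoptions(precision=4,suppress=True)
o=telemetry.get_obs(); print({k:np.round(o[k],3) for k in("clock","tcp_pos","orientation","finger_gap","ft_force")})
ws=[];S={}
for cam in ["top","scene"]:
    p=imaging.snapshot(cam); w=cloud(p)
    for n in ["worn_sleeve","long_sleeve","short_sleeve","stand"]:
        for r in finder.silhouettes(p,n)[:4]:
            m=cv2.erode(r["pixels"].astype(np.uint8),np.ones((3,3)))>0; q=w[m]; q=q[np.isfinite(q).all(1)]
            if len(q)<15: continue
            print(cam,n,round(r["score"],2),np.array(r["centre"]).round(),len(q),np.median(q,0),q.min(0),q.max(0))
            md=np.median(q,0)
            if n in("long_sleeve","short_sleeve") and md[2]>.08: S.setdefault("long" if md[1]>-.29 else "short",[]).append(q)
    q=w.reshape(-1,3); ws.append(q[np.isfinite(q).all(1)])
    # stand plate
    q=ws[-1]; pl=q[(abs(q[:,2]-.016)<.005)&(q[:,0]>.42)&(q[:,0]<.72)&(abs(q[:,1]-.02)<.1)]
    print(cam,"plate",len(pl),cv2.minAreaRect(pl[:,:2].astype(np.float32)))
    tip=q[(q[:,2]>.086)&(q[:,2]<.095)&(np.hypot(q[:,0]-.535,q[:,1]-.02)<.03)]; print("tip",len(tip),tip.mean(0))
    pin=q[(q[:,2]>.125)&(q[:,2]<.145)&(np.hypot(q[:,0]-.648,q[:,1]+.068)<.03)]; print("pin",len(pin),pin.mean(0))
    # worn sleeve outer cylinder + rim: points z .04-.082 within 30mm
    c=q[(q[:,2]>.04)&(q[:,2]<.082)&(np.hypot(q[:,0]-.533,q[:,1]-.022)<.032)]
    s=least_squares(lambda x:np.clip(np.hypot(c[:,0]-x[0],c[:,1]-x[1])-.023,-.003,.02),[.533,.022],loss="soft_l1",f_scale=.002); print("worn fit",s.x,len(c))
    b=q[(q[:,1]<-.2)&(q[:,1]>-.4)&(q[:,0]>.42)&(q[:,0]<.62)&(q[:,2]>.02)]
    S.setdefault("b",[]).append(b)
t=np.radians(40)
for k in("long","short"):
    for c in S.get(k,[])+([np.vstack(S[k])] if k in S else []):
        def f(x):
            a=np.array([-np.sin(t)*np.cos(x[3]),-np.sin(t)*np.sin(x[3]),np.cos(t)]); d=c-x[:3]; h=d@a
            r=np.linalg.norm(d-h[:,None]*a,axis=1); L=.052 if k=="long" else .034
            # distance to closest of side or top annulus
            return np.where((abs(h-L)<.006)&(r<.027),h-L,r-.027)
        m=np.median(c,0); s=least_squares(f,[m[0]+.01,m[1],m[2]-.03,0],loss="soft_l1",f_scale=.002); print(k,len(c),s.x,"yaw deg",np.degrees(s.x[3]),s.cost)
E
python3 b.py; python3 -c "
import cv2
a=cv2.imread('pics/top0.png')[175:255,330:460];b=cv2.imread('pics/scene0.png')[105:185,150:280]
cv2.imwrite('pics/crop.png',cv2.resize(cv2.vconcat([a,b]),None,fx=3.7,fy=3.7,interpolation=cv2.INTER_CUBIC))"
```

```text
{'clock': np.float64(1.4), 'tcp_pos': array([0.21 , 0.615, 0.245]), 'orientation': array([ 0.514,  3.099, -0.   ]), 'finger_gap': np.float64(0.086), 'ft_force': array([ 0.083,  0.087, -0.192])}
top worn_sleeve 0.56 [256. 191.] 126 [0.5326 0.0199 0.0784] [0.5102 0.0017 0.0735] [0.551  0.0403 0.0819]
top long_sleeve 0.74 [370. 152.] 379 [ 0.6355 -0.2404  0.0493] [ 0.6111 -0.2679 -0.0036] [ 0.6616 -0.2173  0.0566]
top long_sleeve 0.57 [380. 218.] 593 [ 0.4844 -0.2468  0.1093] [ 0.4511 -0.2732  0.0836] [ 0.5172 -0.2241  0.1317]
top long_sleeve 0.57 [326. 210.] 240 [ 0.5005 -0.1274  0.0504] [ 0.4773 -0.1487  0.0261] [ 0.5239 -0.1003  0.0544]
top short_sleeve 0.73 [423. 217.] 365 [ 0.4859 -0.3415  0.1008] [ 0.4545 -0.3715  0.0785] [ 0.5078 -0.3244  0.1162]
top stand 0.82 [262. 182.] 3764 [0.5714 0.0158 0.0149] [ 0.4629 -0.0722  0.008 ] [0.6599 0.0821 0.1418]
top stand 0.58 [380. 217.] 539 [ 0.4844 -0.2465  0.1101] [ 0.4535 -0.2715  0.0876] [ 0.5172 -0.2241  0.1317]
top plate 3642 ((0.5907366275787354, 0.025582358241081238), (0.2766478657722473, 0.15133598446846008), 7.9865522384643555)
tip
[... 1052 characters left out ...]
321818470954895, 0.1557983011007309), 7.479362487792969)
tip 19 [0.535  0.0232 0.0897]
pin 29 [ 0.6495 -0.0661  0.1356]
worn fit [0.5327 0.0213] 248
long 593 [ 0.5222 -0.2569  0.0456 -0.1477] yaw deg -8.462510066780718 0.004421304854443445
long 237 [ 0.5027 -0.2515  0.0706 -0.0562] yaw deg -3.2201715727430886 0.0004879510759080155
long 830 [ 0.523  -0.2555  0.0454 -0.1196] yaw deg -6.852107867222547 0.005399887167091241
short 365 [ 0.492  -0.353   0.0722 -0.0752] yaw deg -4.30685128214517 0.0002574908015264573
short 130 [ 0.5001 -0.349   0.0637  0.0101] yaw deg 0.5808439607314901 0.00042318014788701887
short 495 [ 0.4921 -0.3526  0.0721 -0.1303] yaw deg -7.463106292203996 0.00069575110379621
```

View pics/crop.png

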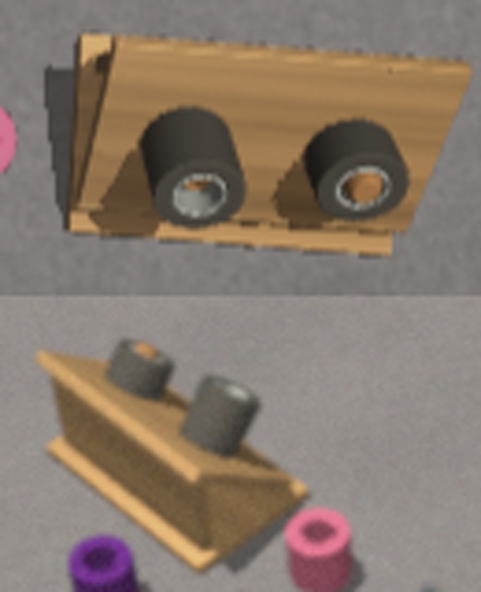

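The crop shows the grey long sleeve on the left peg and the grey short one on the right peg, with the peg nearly filling its bore. Pink and purple are the look-alikes. Next I'll refine the rack direction with a board plane fit.

```bash
cat > c.py <<'E'
from h import *
from scipy.optimize import least_squares
np.set_printoptions(precision=4,suppress=True)
B=[];L={}
for cam in("top","scene"):
    w=np.load(cam+"0.npz")["w"].reshape(-1,3); px=np.load(cam+"0.npz")["px"].reshape(-1,3).astype(int)
    ok=np.isfinite(w).all(1); w=w[ok];px=px[ok]
    wood=(px[:,0]-px[:,2]>50)&(w[:,1]<-.18)&(w[:,1]>-.42)&(w[:,0]>.44)&(w[:,0]<.62)&(w[:,2]>.03)
    b=w[wood]
    s=least_squares(lambda x:(b[:,2]-x[0]-x[1]*(b[:,0]-.5)-x[2]*(b[:,1]+.3))*.77,[.08,.84,0],loss="cauchy",f_scale=.0015)
    n=np.array([-s.x[1],-s.x[2],1]);n/=np.linalg.norm(n); pt=np.array([.5,-.3,s.x[0]])
    print(cam,len(b),"n",n,"tilt",np.degrees(np.arccos(n[2])),"yaw",np.degrees(np.arctan2(-n[1],-n[0])),pt)
    for k,yc,Ln in(("long",-.245,.052),("short",-.343,.034)):
        g=w[(px.max(1)-px.min(1)<40)[:] & (abs(w[:,1]-yc)<.04)&(w[:,0]>.43)&(w[:,0]<.54)&((w-pt)@n>.006)]
        t=np.radians(40)
        for free in(0,1):
            def ax(x): y=x[2] if free else np.radians(-3.5); return np.array([-np.sin(t)*np.cos(y),-np.sin(t)*np.sin(y),np.cos(t)])
            def f(x):
                a=ax(x);o=np.array([x[0],x[1],.0575+ .0]);d=g-o;h=d@a;r=np.linalg.norm(d-h[:,None]*a,axis=1)
                hm=(g-pt)@n
                return np.where((hm>Ln-.004)&(r<.026),0,r-.027)
            q=least_squares(f,[.51,yc,-.06],loss="soft_l1",f_scale=.0015); a=ax(q.x);o=np.array([q.x[0],q.x[1],.0575])
            o=o+a*((pt-o)@n)/(a@n)
            print(" ",k,len(g),"root",o,"mid",o+a*.026,"yaw",np.degrees(q.x[2]),"rms",np.sqrt(np.mean(f(q.x)**2)),"hmax",np.percentile((g-pt)@n,[50,90,97]))
E
python3 c.py
```

```text
top 2797 n [-0.6375  0.0518  0.7687] tilt 39.76472464132464 yaw -4.64893647533752 [ 0.5    -0.3     0.0757]
  long 675 root [ 0.5001 -0.2522  0.0726] mid [ 0.4834 -0.2512  0.0925] yaw -3.437746770784939 rms 0.0045138986506714366 hmax [0.0454 0.0527 0.0535]
  long 675 root [ 0.5    -0.2534  0.0725] mid [ 0.4834 -0.2512  0.0925] yaw -7.432874397470826 rms 0.00444909415110457 hmax [0.0454 0.0527 0.0535]
  short 498 root [ 0.4918 -0.3524  0.0724] mid [ 0.4751 -0.3514  0.0924] yaw -3.437746770784939 rms 0.0018685308642932856 hmax [0.0323 0.0349 0.0359]
  short 498 root [ 0.4918 -0.3529  0.0724] mid [ 0.4752 -0.3512  0.0924] yaw -5.811792332392784 rms 0.0018656611367983249 hmax [0.0323 0.0349 0.0359]
scene 865 n [-0.6237  0.0556  0.7797] tilt 38.76666444077472 yaw -5.092444806140808 [ 0.5    -0.3     0.0744]
  long 296 root [ 0.5014 -0.2513  0.072 ] mid [ 0.4847 -0.2503  0.0919] yaw -3.437746770784939 rms 0.0027085511204213244 hmax [0.0345 0.0518 0.053 ]
  long 296 root [ 0.5013 -0.2522  0.072 ] mid [ 0.4847 -0.2504  0.092 ] yaw -6.237861147431885 rms 0.0026806441694744512 hmax [0.0345 0.0518 0.053 ]
  short 173 root [ 0.4926 -0.3511  0.0721] mid [ 0.4759 -0.3501  0.092 ] yaw -3.437746770784939 rms 0.0022468118387089205 hmax [0.0232 0.0335 0.0345]
  short 173 root [ 0.4924 -0.3526  0.0721] mid [ 0.476  -0.3497  0.092 ] yaw -10.154379823007943 rms 0.0022282509444036826 hmax [0.0232 0.0335 0.0345]
```

Emit:
carry_out:
  deltas:
    - {"tx": 4, "ty": -3, "grip": 1}
    - {"tx": 4, "ty": -3, "grip": 1}
    - {"tx": 4, "ty": -3, "grip": 1}
    - {"tx": 4, "ty": -3, "grip": 1}
    - {"tx": 4, "ty": -3, "grip": 1}

```text
validation failed for argument at $.de...
```

Emit:
carry_out:
  deltas:
    - {"tx": 2.15, "ty": -3.95, "tz": -0.5, "ax": 0, "ay": 0, "az": 1.25, "grip": 1}
    - {"tx": 2.15, "ty": -3.95, "tz": -0.5, "ax": 0, "ay": 0, "az": 1.25, "grip": 1}
    - {"tx": 2.15, "ty": -3.95, "tz": -0.5, "ax": 0, "ay": 0, "az": 1.25, "grip": 1}
    - {"tx": 2.15, "ty": -3.95, "tz": -0.5, "ax": 0, "ay": 0, "az": 1.25, "grip": 1}
    - {"tx": 2.15, "ty": -3.95, "tz": -0.5, "ax": 0, "ay": 0, "az": 1.25, "grip": 1}

```text
clock: 2.4
tcp_pos: [0.3179, 0.4161, 0.2203]
orientation: [0.342, 3.122, 0.001]
ft_force: [1.0, 0.4, 0.1]
finger_gap: 0.0856
grip_force: 0.0
```

Emit:
carry_out:
  deltas:
    - {"tx": 2.15, "ty": -3.95, "tz": -0.5, "ax": 0, "ay": 0, "az": 1.25, "grip": 1}
    - {"tx": 2.15, "ty": -3.95, "tz": -0.5, "ax": 0, "ay": 0, "az": 1.25, "grip": 1}
    - {"tx": 2.15, "ty": -3.95, "tz": -0.5, "ax": 0, "ay": 0, "az": 1.25, "grip": 1}
    - {"tx": 2.15, "ty": -3.95, "tz": -0.5, "ax": 0, "ay": 0, "az": 1.25, "grip": 1}
    - {"tx": 2.15, "ty": -3.95, "tz": -0.5, "ax": 0, "ay": 0, "az": 1.25, "grip": 1}

```text
clock: 2.9
tcp_pos: [0.4255, 0.2185, 0.1955]
orientation: [0.172, 3.136, 0.001]
ft_force: [0.2, -0.2, -0.4]
finger_gap: 0.0853
grip_force: 0.0
```

Emit:
carry_out:
  deltas:
    - {"tx": 2.15, "ty": -3.95, "tz": -0.5, "ax": 0, "ay": 0, "az": 1.25, "grip": 1}
    - {"tx": 2.15, "ty": -3.95, "tz": -0.5, "ax": 0, "ay": 0, "az": 1.25, "grip": 1}
    - {"tx": 2.15, "ty": -3.95, "tz": -0.5, "ax": 0, "ay": 0, "az": 1.25, "grip": 1}
    - {"tx": 2.15, "ty": -3.95, "tz": -0.5, "ax": 0, "ay": 0, "az": 1.25, "grip": 1}
    - {"tx": 2.15, "ty": -3.95, "tz": -0.5, "ax": 0, "ay": 0, "az": 1.25, "grip": 1}

```text
clock: 3.4
tcp_pos: [0.5331, 0.0208, 0.1705]
orientation: [0.002, 3.141, 0.0]
ft_force: [1.1, 0.2, 0.6]
finger_gap: 0.0856
grip_force: 0.0
```

Emit:
carry_out:
  deltas:
    - {"tx": 0, "ty": 0, "tz": 0, "ax": 0, "ay": 0, "az": 0, "grip": 1}
    - {"tx": 0, "ty": 0, "tz": 0, "ax": 0, "ay": 0, "az": 0, "grip": 1}

```text
clock: 3.6
tcp_pos: [0.5325, 0.0219, 0.1701]
orientation: [-0.006, -3.141, -0.001]
ft_force: [-0.3, 0.1, -0.0]
finger_gap: 0.0856
grip_force: 0.0
```

Emit:
carry_out:
  deltas:
    - {"tx": 0, "ty": 0, "tz": -3, "ax": 0, "ay": 0, "az": 0, "grip": 1}
    - {"tx": 0, "ty": 0, "tz": -3, "ax": 0, "ay": 0, "az": 0, "grip": 1}
    - {"tx": 0, "ty": 0, "tz": -3, "ax": 0, "ay": 0, "az": 0, "grip": 1}
    - {"tx": 0, "ty": 0, "tz": -2.5, "ax": 0, "ay": 0, "az": 0, "grip": 1}
    - {"tx": 0, "ty": 0, "tz": 0, "ax": 0, "ay": 0, "az": 0, "grip": 1}

```text
clock: 4.1
tcp_pos: [0.5287, 0.0243, 0.0516]
orientation: [0.001, -3.134, -0.001]
ft_force: [-1.0, -0.7, -0.1]
finger_gap: 0.0853
grip_force: 0.0
```

Emit:
carry_out:
  deltas:
    - {"tx": 0, "ty": 0, "tz": 0, "ax": 0, "ay": 0, "az": 0, "grip": -1}
    - {"tx": 0, "ty": 0, "tz": 0, "ax": 0, "ay": 0, "az": 0, "grip": -1}
    - {"tx": 0, "ty": 0, "tz": 0, "ax": 0, "ay": 0, "az": 0, "grip": -1}
    - {"tx": 0, "ty": 0, "tz": 0, "ax": 0, "ay": 0, "az": 0, "grip": -1}
    - {"tx": 0, "ty": 0, "tz": 0, "ax": 0, "ay": 0, "az": 0, "grip": -1}

```text
clock: 4.6
tcp_pos: [0.5343, 0.0227, 0.0579]
orientation: [0.002, 3.137, -0.0]
ft_force: [-1.0, -0.3, 6.1]
finger_gap: 0.0449
grip_force: 61.7
```

Emit:
carry_out:
  deltas:
    - {"tx": 0, "ty": 0, "tz": 0.5, "ax": 0, "ay": 0, "az": 0, "grip": -1}
    - {"tx": 0, "ty": 0, "tz": 1.5, "ax": 0, "ay": 0, "az": 0, "grip": -1}
    - {"tx": 0, "ty": 0, "tz": 2.5, "ax": 0, "ay": 0, "az": 0, "grip": -1}
    - {"tx": 0, "ty": 0, "tz": 2.5, "ax": 0, "ay": 0, "az": 0, "grip": -1}
    - {"tx": 0, "ty": 0, "tz": 2, "ax": 0, "ay": 0, "az": 0, "grip": -1}

```text
clock: 5.1
tcp_pos: [0.5326, 0.0226, 0.1471]
orientation: [0.003, 3.141, 0.0]
ft_force: [0.5, -0.2, -0.9]
finger_gap: 0.0448
grip_force: 63.1
```

```bash
python3 - <<'E'
from h import *
o=telemetry.get_obs(); print(o["tcp_pos"],o["ft_force"],o["finger_gap"],o["grip_force"])
p=imaging.snapshot("scene"); w=cloud(p)
for r in finder.silhouettes(p,"worn_sleeve")[:2]:
    q=w[r["pixels"]]; print(r["score"],r["centre"],np.nanmin(q,0),np.nanmedian(q,0),np.nanmax(q,0))
E
```

```text
[0.53257038 0.02260979 0.14713047] [ 0.4600386  -0.16110265 -0.85026159] 0.04476416179716935 63.146304823458195
0.63 [262.6, 177.7] [0.51704119 0.00295602 0.11697482] [0.54828936 0.02478528 0.15224271] [0.55590143 0.04447138 0.17378008]
```

Emit:
carry_out:
  deltas:
    - {"tx": 0, "ty": 3, "tz": 0.3, "ax": 0, "ay": 0, "az": 0, "grip": -1}
    - {"tx": 0, "ty": 4.5, "tz": 0, "ax": 0, "ay": 0, "az": 0, "grip": -1}
    - {"tx": 0, "ty": 4.5, "tz": 0, "ax": 0, "ay": 0, "az": 0, "grip": -1}
    - {"tx": 0, "ty": 4.5, "tz": 0, "ax": 0, "ay": 0, "az": 0, "grip": -1}
    - {"tx": 0, "ty": 4.5, "tz": 0, "ax": 0, "ay": 0, "az": 0, "grip": -1}

```text
clock: 5.7
tcp_pos: [0.5313, 0.2341, 0.1467]
orientation: [-0.003, -3.14, 0.001]
ft_force: [0.3, -0.2, -1.0]
finger_gap: 0.0449
grip_force: 63.2
```

Emit:
carry_out:
  deltas:
    - {"tx": 0, "ty": 4.5, "tz": 0, "ax": 0, "ay": 0, "az": 0, "grip": -1}
    - {"tx": 0, "ty": 3.5, "tz": 0, "ax": 0, "ay": 0, "az": 0, "grip": -1}
    - {"tx": 0, "ty": 2, "tz": 0, "ax": 0, "ay": 0, "az": 0, "grip": -1}
    - {"tx": 0, "ty": 0, "tz": -2, "ax": 0, "ay": 0, "az": 0, "grip": -1}
    - {"tx": 0, "ty": 0, "tz": -2.5, "ax": 0, "ay": 0, "az": 0, "grip": -1}

```text
clock: 6.2
tcp_pos: [0.5329, 0.3334, 0.1033]
orientation: [0.001, 3.14, 0.001]
ft_force: [0.4, 0.5, -0.7]
finger_gap: 0.0446
grip_force: 63.2
```

Emit:
carry_out:
  deltas:
    - {"tx": 0, "ty": 0, "tz": -2.5, "ax": 0, "ay": 0, "az": 0, "grip": -1}
    - {"tx": 0, "ty": 0, "tz": -2, "ax": 0, "ay": 0, "az": 0, "grip": -1}
    - {"tx": 0, "ty": 0, "tz": -1, "ax": 0, "ay": 0, "az": 0, "grip": -1}
    - {"tx": 0, "ty": 0, "tz": 0, "ax": 0, "ay": 0, "az": 0, "grip": -1}
    - {"tx": 0, "ty": 0, "tz": 0, "ax": 0, "ay": 0, "az": 0, "grip": -1}

```text
clock: 6.7
tcp_pos: [0.5328, 0.3325, 0.0487]
orientation: [0.003, 3.141, 0.0]
ft_force: [0.2, 0.7, -0.5]
finger_gap: 0.0449
grip_force: 63.2
```

Emit:
carry_out:
  deltas:
    - {"tx": 0, "ty": 0, "tz": 0, "ax": 0, "ay": 0, "az": 0, "grip": 1}
    - {"tx": 0, "ty": 0, "tz": 0, "ax": 0, "ay": 0, "az": 0, "grip": 1}
    - {"tx": 0, "ty": 0, "tz": 0, "ax": 0, "ay": 0, "az": 0, "grip": 1}
    - {"tx": 0, "ty": 0, "tz": 0, "ax": 0, "ay": 0, "az": 0, "grip": 1}
    - {"tx": 0, "ty": 0, "tz": 0, "ax": 0, "ay": 0, "az": 0, "grip": 1}

```text
clock: 7.2
tcp_pos: [0.5326, 0.3328, 0.0487]
orientation: [0.002, 3.141, 0.0]
ft_force: [0.4, -0.2, -0.4]
finger_gap: 0.0855
grip_force: 0.0
```

Emit:
carry_out:
  deltas:
    - {"tx": 0, "ty": 0, "tz": 2, "ax": 0, "ay": 0, "az": 0, "grip": 1}
    - {"tx": 0, "ty": 0, "tz": 4, "ax": 0, "ay": 0, "az": 0, "grip": 1}
    - {"tx": 0, "ty": 0, "tz": 4.5, "ax": 0, "ay": 0, "az": 0, "grip": 1}
    - {"tx": 0, "ty": 0, "tz": 4.5, "ax": 0, "ay": 0, "az": 0, "grip": 1}
    - {"tx": 0, "ty": 0, "tz": 4, "ax": 0, "ay": 0, "az": 0, "grip": 1}

```text
clock: 7.7
tcp_pos: [0.5325, 0.3327, 0.241]
orientation: [0.002, 3.14, 0.001]
ft_force: [1.4, -0.3, -0.5]
finger_gap: 0.0856
grip_force: 0.0
```

```bash
python3 - <<'E'
from h import *
o=telemetry.get_obs(); print(o["tcp_pos"],o["orientation"],o["q"],o["finger_gap"])
p=imaging.snapshot("scene"); save(p,"s1.png"); w=cloud(p)
for r in finder.silhouettes(p,"worn_sleeve")[:3]:
    q=w[r["pixels"]]; print(r["score"],r["centre"],np.nanmin(q,0),np.nanmedian(q,0),np.nanmax(q,0))
from scipy.spatial.transform import Rotation as R
R0=R.from_rotvec([0,np.pi,0])
y=np.radians(-4.9);a=np.array([-np.sin(np.radians(40))*np.cos(y),-np.sin(np.radians(40))*np.sin(y),np.cos(np.radians(40))])
yt=np.array([-np.sin(y),np.cos(y),0]); z=-a; x=np.cross(yt,z); T=R.from_matrix(np.c_[x,yt,z])
print("turn deg",np.degrees((T*R.from_rotvec(o["orientation"]).inv()).as_rotvec()),"a",a)
root=np.array([.5008,-.252,.0735])
for h in(.027,.05,.09,.11,.13,.15): print(h,root+a*h)
E
```

```text
[0.53249916 0.33273121 0.24096385] [2.34718710e-03 3.14013534e+00 1.16990082e-03] [ 4.73023640e-01  7.76972071e-02  1.70732716e+00 -1.37162524e-06
  1.35493250e+00 -1.09627744e+00] 0.08558527017853249
0.66 [353.3, 261.1] [ 0.47565497  0.30060769 -0.00074964] [0.54190921 0.33651303 0.04397264] [0.55770225 0.35738201 0.06125855]
0.62 [231.7, 200.4] [ 0.54318007 -0.14511373 -0.00622605] [ 0.6272847  -0.02710957  0.10491667] [0.65726901 0.03349804 0.14392178]
turn deg [ -1.77761604 -39.88845772  -4.63290602] a [-0.64043841  0.05490494  0.76604444]
0.027 [ 0.48350816 -0.25051757  0.0941832 ]
0.05 [ 0.46877808 -0.24925475  0.11180222]
0.09 [ 0.44316054 -0.24705856  0.142444  ]
0.11 [ 0.43035177 -0.24596046  0.15776489]
0.13 [ 0.41754301 -0.24486236  0.17308578]
0.15 [ 0.40473424 -0.24376426  0.18840667]
```

Emit:
carry_out:
  deltas:
    - {"tx": -0.775, "ty": -4.13, "tz": -0.54, "ax": -0.127, "ay": -2.85, "az": -0.331, "grip": 1}
    - {"tx": -0.775, "ty": -4.13, "tz": -0.54, "ax": -0.127, "ay": -2.85, "az": -0.331, "grip": 1}
    - {"tx": -0.775, "ty": -4.13, "tz": -0.54, "ax": -0.127, "ay": -2.85, "az": -0.331, "grip": 1}
    - {"tx": -0.775, "ty": -4.13, "tz": -0.54, "ax": -0.127, "ay": -2.85, "az": -0.331, "grip": 1}
    - {"tx": -0.775, "ty": -4.13, "tz": -0.54, "ax": -0.127, "ay": -2.85, "az": -0.331, "grip": 1}

```text
clock: 8.3
tcp_pos: [0.4928, 0.1248, 0.2103]
orientation: [0.043, 2.891, -0.017]
ft_force: [1.0, 0.6, 0.8]
finger_gap: 0.0853
grip_force: 0.0
```

Emit:
carry_out:
  deltas:
    - {"tx": -0.775, "ty": -4.13, "tz": -0.54, "ax": -0.127, "ay": -2.85, "az": -0.331, "grip": 1}
    - {"tx": -0.775, "ty": -4.13, "tz": -0.54, "ax": -0.127, "ay": -2.85, "az": -0.331, "grip": 1}
    - {"tx": -0.775, "ty": -4.13, "tz": -0.54, "ax": -0.127, "ay": -2.85, "az": -0.331, "grip": 1}
    - {"tx": -0.775, "ty": -4.13, "tz": -0.54, "ax": -0.127, "ay": -2.85, "az": -0.331, "grip": 1}

```text
clock: 8.7
tcp_pos: [0.4618, -0.0401, 0.1891]
orientation: [0.072, 2.691, -0.028]
ft_force: [2.4, -0.3, -0.5]
finger_gap: 0.0851
grip_force: 0.0
```

Emit:
carry_out:
  deltas:
    - {"tx": -0.775, "ty": -4.13, "tz": -0.54, "ax": -0.127, "ay": -2.85, "az": -0.331, "grip": 1}
    - {"tx": -0.775, "ty": -4.13, "tz": -0.54, "ax": -0.127, "ay": -2.85, "az": -0.331, "grip": 1}
    - {"tx": -0.775, "ty": -4.13, "tz": -0.54, "ax": -0.127, "ay": -2.85, "az": -0.331, "grip": 1}
    - {"tx": -0.775, "ty": -4.13, "tz": -0.54, "ax": -0.127, "ay": -2.85, "az": -0.331, "grip": 1}
    - {"tx": -0.775, "ty": -4.13, "tz": -0.54, "ax": -0.127, "ay": -2.85, "az": -0.331, "grip": 1}

```text
clock: 9.2
tcp_pos: [0.4229, -0.2471, 0.1625]
orientation: [0.106, 2.44, -0.041]
ft_force: [1.5, -1.0, -0.2]
finger_gap: 0.0851
grip_force: 0.0
```

Emit:
carry_out:
  deltas:
    - {"tx": 0, "ty": 0, "tz": 0, "ax": 0, "ay": 0, "az": 0, "grip": 1}
    - {"tx": 0, "ty": 0, "tz": 0, "ax": 0, "ay": 0, "az": 0, "grip": 1}
    - {"tx": 0, "ty": 0, "tz": 0, "ax": 0, "ay": 0, "az": 0, "grip": 1}

```text
clock: 9.5
tcp_pos: [0.4241, -0.2445, 0.1625]
orientation: [0.103, 2.443, -0.038]
ft_force: [-0.5, -0.1, 0.3]
finger_gap: 0.0856
grip_force: 0.0
```

```bash
cat > d.py <<'E'
from h import *
from scipy.spatial.transform import Rotation as R
np.set_printoptions(precision=4,suppress=True)
o=telemetry.get_obs(); t=np.array(o["tcp_pos"]); M=R.from_rotvec(o["orientation"])
y=np.radians(-4.9);s,c=np.sin(np.radians(40)),np.cos(np.radians(40));a=np.array([-s*np.cos(y),-s*np.sin(y),c])
yt=np.array([-np.sin(y),np.cos(y),0]); z=-a; T=R.from_matrix(np.c_[np.cross(yt,z),yt,z])
root=np.array([.5008,-.252,.0735])
print(o["clock"],t,o["q"],"left turn",np.degrees((T*M.inv()).as_rotvec()),"shift cm to axis at same h",(root+a*((t-root)@a)-t)*100,"h",(t-root)@a)
print("shift to h=.025 cm",(root+a*.025-t)*100)
E
python3 d.py
```

```text
9.5 [ 0.4241 -0.2445  0.1625] [-0.8866 -0.5012  2.4341  0.6891  0.811  -2.7575] left turn [-0.009  -0.106  -0.0508] shift cm to axis at same h [ 0.129  -0.1023  0.1152] h 0.1176753946657417
shift to h=.025 cm [ 6.0643 -0.6111 -6.9842]
```

Emit:
carry_out:
  deltas:
    - {"tx": 1.3, "ty": -0.2, "tz": -1.3, "ax": 0, "ay": 0, "az": 0, "grip": 1}
    - {"tx": 1.3, "ty": -0.1, "tz": -1.5, "ax": 0, "ay": 0, "az": 0, "grip": 1}
    - {"tx": 1.3, "ty": -0.1, "tz": -1.5, "ax": 0, "ay": 0, "az": 0, "grip": 1}
    - {"tx": 1.2, "ty": -0.1, "tz": -1.5, "ax": 0, "ay": 0, "az": 0, "grip": 1}
    - {"tx": 0.95, "ty": -0.1, "tz": -1.2, "ax": 0, "ay": 0, "az": 0, "grip": 1}

```text
clock: 10.0
tcp_pos: [0.4861, -0.2489, 0.0923]
orientation: [0.099, 2.443, -0.037]
ft_force: [-0.1, -0.2, 0.1]
finger_gap: 0.0852
grip_force: 0.0
```

Emit:
carry_out:
  deltas:
    - {"tx": 0, "ty": 0, "tz": 0, "ax": 0, "ay": 0, "az": 0, "grip": 1}
    - {"tx": 0, "ty": 0, "tz": 0, "ax": 0, "ay": 0, "az": 0, "grip": 1}

```text
clock: 10.2
tcp_pos: [0.4851, -0.2498, 0.093]
orientation: [0.101, 2.443, -0.037]
ft_force: [-0.4, -0.2, 0.2]
finger_gap: 0.0856
grip_force: 0.0
```

```bash
python3 d.py; python3 - <<'E'
from h import *
p=imaging.snapshot("scene"); save(p,"s2.png"); a=cv2.imread("pics/s2.png")[80:230,130:330]; cv2.imwrite("pics/s2c.png",cv2.resize(a,None,fx=4,fy=4,interpolation=cv2.INTER_CUBIC))
E
```

```text
10.2 [ 0.4851 -0.2498  0.093 ] [-0.7742 -0.217   2.3678  0.8348  0.5846 -2.8808] left turn [ 0.0134 -0.082  -0.1643] shift cm to axis at same h [-0.0373 -0.0811 -0.0254] h 0.025071542425054515
shift to h=.025 cm [-0.0328 -0.0815 -0.0309]
```

View pics/s2c.png

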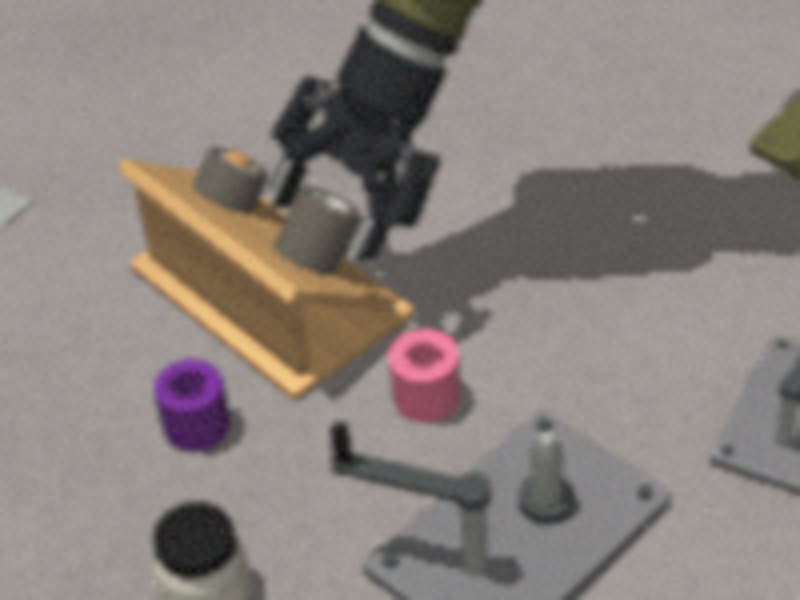

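The fingers straddle the long sleeve (crop about (320,230)) on both sides and clear the short one. I'll shift -0.1 cm in y and close.

Emit:
carry_out:
  deltas:
    - {"tx": 0, "ty": -0.1, "tz": 0, "ax": 0, "ay": 0, "az": 0, "grip": -1}
    - {"tx": 0, "ty": 0, "tz": 0, "ax": 0, "ay": 0, "az": 0, "grip": -1}
    - {"tx": 0, "ty": 0, "tz": 0, "ax": 0, "ay": 0, "az": 0, "grip": -1}
    - {"tx": 0, "ty": 0, "tz": 0, "ax": 0, "ay": 0, "az": 0, "grip": -1}
    - {"tx": 0, "ty": 0, "tz": 0, "ax": 0, "ay": 0, "az": 0, "grip": -1}

```text
clock: 10.75
tcp_pos: [0.4844, -0.2522, 0.094]
orientation: [0.103, 2.442, -0.037]
ft_force: [-10.6, 5.8, 10.8]
finger_gap: 0.0538
grip_force: 60.0
```

Emit:
carry_out:
  deltas:
    - {"tx": 0, "ty": 0, "tz": 0, "ax": 0, "ay": 0, "az": 0, "grip": -1}

```text
clock: 10.85
tcp_pos: [0.4844, -0.2522, 0.094]
orientation: [0.103, 2.442, -0.037]
ft_force: [-9.0, 5.6, 10.7]
finger_gap: 0.0538
grip_force: 60.0
```

```bash
python3 d.py
```

```text
10.85 [ 0.4844 -0.2522  0.094 ] [-0.7798 -0.2171  2.3662  0.8363  0.5882 -2.8841] left turn [-0.0049 -0.0121 -0.0715] shift cm to axis at same h [-0.0376  0.1632 -0.0431] h 0.02616456156760809
shift to h=.025 cm [ 0.037   0.1568 -0.1323]
```

Emit:
carry_out:
  deltas:
    - {"tx": -0.3, "ty": 0.1, "tz": 0.36, "ax": 0, "ay": 0, "az": 0, "grip": -1}
    - {"tx": -0.64, "ty": 0.055, "tz": 0.766, "ax": 0, "ay": 0, "az": 0, "grip": -1}
    - {"tx": -0.96, "ty": 0.082, "tz": 1.15, "ax": 0, "ay": 0, "az": 0, "grip": -1}
    - {"tx": -1.28, "ty": 0.11, "tz": 1.53, "ax": 0, "ay": 0, "az": 0, "grip": -1}
    - {"tx": -1.28, "ty": 0.11, "tz": 1.53, "ax": 0, "ay": 0, "az": 0, "grip": -1}

```text
clock: 11.35
tcp_pos: [0.4387, -0.2477, 0.146]
orientation: [0.105, 2.444, -0.039]
ft_force: [-0.3, -0.5, -2.0]
finger_gap: 0.0537
grip_force: 64.1
```

Emit:
carry_out:
  deltas:
    - {"tx": -1.28, "ty": 0.11, "tz": 1.53, "ax": 0, "ay": 0, "az": 0, "grip": -1}
    - {"tx": -0.5, "ty": 0, "tz": 2, "ax": 0, "ay": 0, "az": 0, "grip": -1}
    - {"tx": 0, "ty": 0, "tz": 3, "ax": 0, "ay": 0, "az": 0, "grip": -1}
    - {"tx": 0, "ty": 0, "tz": 1, "ax": 0, "ay": 0, "az": 0, "grip": -1}

```text
clock: 11.75
tcp_pos: [0.4222, -0.2481, 0.2249]
orientation: [0.105, 2.439, -0.045]
ft_force: [-0.2, -0.8, -1.0]
finger_gap: 0.0534
grip_force: 64.3
```

```bash
python3 d.py; python3 - <<'E'
from h import *
for cam in("scene","top"):
    p=imaging.snapshot(cam); save(p,cam+"3.png")
    for n in("long_sleeve","short_sleeve"):
        for r in finder.find_in(p,n): print(cam,n,round(r["score"],2),r["centre"])
a=cv2.imread("pics/scene3.png")[40:190,130:330]; cv2.imwrite("pics/s3c.png",cv2.resize(a,None,fx=4,fy=4,interpolation=cv2.INTER_CUBIC))
E
```

```text
11.75 [ 0.4222 -0.2481  0.2249] [-0.8964 -0.5811  2.3741  0.622   0.9207 -2.6576] left turn [0.2947 0.118  0.1161] shift cm to axis at same h [-2.8093  0.5235 -2.3862] h 0.1665449386581519
shift to h=.025 cm [  6.2558  -0.2537 -13.2292]
scene long_sleeve 0.91 [177.0, 183.7]
scene long_sleeve 0.78 [236.2, 169.0]
scene long_sleeve 0.67 [218.3, 90.7]
scene long_sleeve 0.3 [197.2, 150.3]
scene short_sleeve 0.69 [187.3, 126.4]
top long_sleeve 0.97 [369.1, 155.2]
top long_sleeve 0.91 [324.6, 211.1]
top long_sleeve 0.87 [400.0, 250.8]
top long_sleeve 0.63 [394.0, 207.9]
top short_sleeve 0.96 [423.2, 218.1]
```

View pics/s3c.png

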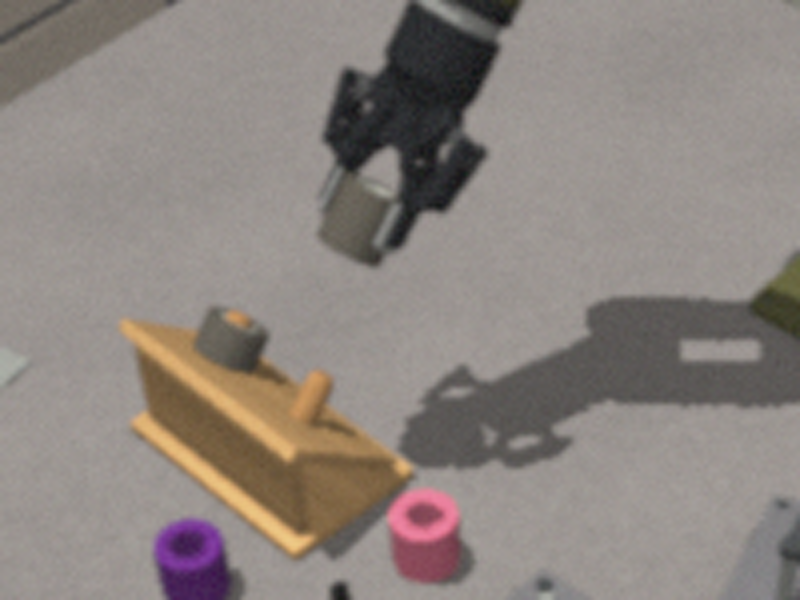

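Clean: the sleeve is held at crop (360,220), the left peg is bare, and the short sleeve is still on its peg. Next, over to the shaft, turning upright.

Emit:
carry_out:
  deltas:
    - {"tx": 1.38, "ty": 3.375, "tz": -0.3, "ax": 0.2225, "ay": 4.9875, "az": 0.579, "grip": -1}
    - {"tx": 1.38, "ty": 3.375, "tz": -0.3, "ax": 0.2225, "ay": 4.9875, "az": 0.579, "grip": -1}
    - {"tx": 1.38, "ty": 3.375, "tz": -0.3, "ax": 0.2225, "ay": 4.9875, "az": 0.579, "grip": -1}
    - {"tx": 1.38, "ty": 3.375, "tz": -0.3, "ax": 0.2225, "ay": 4.9875, "az": 0.579, "grip": -1}

```text
clock: 12.45
tcp_pos: [0.477, -0.1103, 0.208]
orientation: [0.059, 2.797, -0.022]
ft_force: [0.1, -0.1, -2.2]
finger_gap: 0.0534
grip_force: 64.2
```

Emit:
carry_out:
  deltas:
    - {"tx": 1.38, "ty": 3.375, "tz": -0.3, "ax": 0.2225, "ay": 4.9875, "az": 0.579, "grip": -1}
    - {"tx": 1.38, "ty": 3.375, "tz": -0.3, "ax": 0.2225, "ay": 4.9875, "az": 0.579, "grip": -1}
    - {"tx": 1.38, "ty": 3.375, "tz": -0.3, "ax": 0.2225, "ay": 4.9875, "az": 0.579, "grip": -1}
    - {"tx": 1.38, "ty": 3.375, "tz": -0.3, "ax": 0.2225, "ay": 4.9875, "az": 0.579, "grip": -1}

```text
clock: 12.85
tcp_pos: [0.5324, 0.0252, 0.1956]
orientation: [-0.0, -3.136, -0.0]
ft_force: [0.0, -1.9, -0.7]
finger_gap: 0.0537
grip_force: 64.2
```

Emit:
carry_out:
  deltas:
    - {"tx": 0, "ty": 0, "tz": 0, "ax": 0, "ay": 0, "az": 0, "grip": -1}
    - {"tx": 0, "ty": 0, "tz": 0, "ax": 0, "ay": 0, "az": 0, "grip": -1}
    - {"tx": 0, "ty": 0, "tz": 0, "ax": 0, "ay": 0, "az": 0, "grip": -1}

```text
clock: 13.15
tcp_pos: [0.5316, 0.0227, 0.1962]
orientation: [-0.003, -3.14, -0.0]
ft_force: [-1.0, 0.3, -2.3]
finger_gap: 0.0533
grip_force: 64.2
```

```bash
cat > e.py <<'E'
from h import *
from scipy.spatial.transform import Rotation as R
from scipy.optimize import least_squares
np.set_printoptions(precision=4,suppress=True)
o=telemetry.get_obs(); t=np.array(o["tcp_pos"]); M=R.from_rotvec(o["orientation"]); z=M.as_matrix()[:,2]
print(o["clock"],t,"toolz",z,"tooly",M.as_matrix()[:,1],"q",o["q"],"F",o["ft_force"],o["finger_gap"])
p=imaging.snapshot("scene"); save(p,"e_scene.png"); w=cloud(p).reshape(-1,3); px=p["pixels"].reshape(-1,3).astype(int)
d=w-t; lo=t[2]-.045; m=(np.hypot(d[:,0],d[:,1])<.04)&(w[:,2]<t[2]-.002)&(w[:,2]>t[2]-.03)&np.isfinite(w).all(1)&(px.max(1)<150)
g=w[m]; g=g[abs(g[:,1]-t[1])<.022] if len(g)>60 else g
def f(x):
    a=np.array([x[2],x[3],1]);a/=np.linalg.norm(a);c=np.array([x[0],x[1],t[2]-.015]);e=g-c;h=e@a
    return np.linalg.norm(e-h[:,None]*a,axis=1)-.027
s=least_squares(f,[t[0],t[1],0,0],loss="soft_l1",f_scale=.001)
print("sleeve fit centre at tcp-15mm",s.x[:2],"tilt deg x,y",np.degrees(s.x[2:]),"n",len(g),"rms",np.sqrt(np.mean(f(s.x)**2)),"zmin")
for r in finder.silhouettes(p,"long_sleeve")[:4]:
    q=cloud(p)[r["pixels"]]; md=np.nanmedian(q,0)
    if np.hypot(*(md-t)[:2])<.05: print("sil",r["score"],r["centre"],np.nanpercentile(q,[1,50,99],axis=0))
E
python3 e.py; python3 -c "
import cv2
a=cv2.imread('pics/e_scene.png')[110:260,180:380]; cv2.imwrite('pics/e1.png',cv2.resize(a,None,fx=4,fy=4,interpolation=cv2.INTER_CUBIC))"
```

```text
13.15 [0.5316 0.0227 0.1962] toolz [-0.0015  0.     -1.    ] tooly [0.0021 1.     0.    ] q [-0.0583 -0.1014  1.9615 -0.0001  1.283  -1.627 ] F [-1.0041  0.3195 -2.2531] 0.0533349065728626
sleeve fit centre at tcp-15mm [0.5318 0.0229] tilt deg x,y [0.1163 1.6174] n 73 rms 0.0018050557020611578 zmin
```

View pics/e1.png

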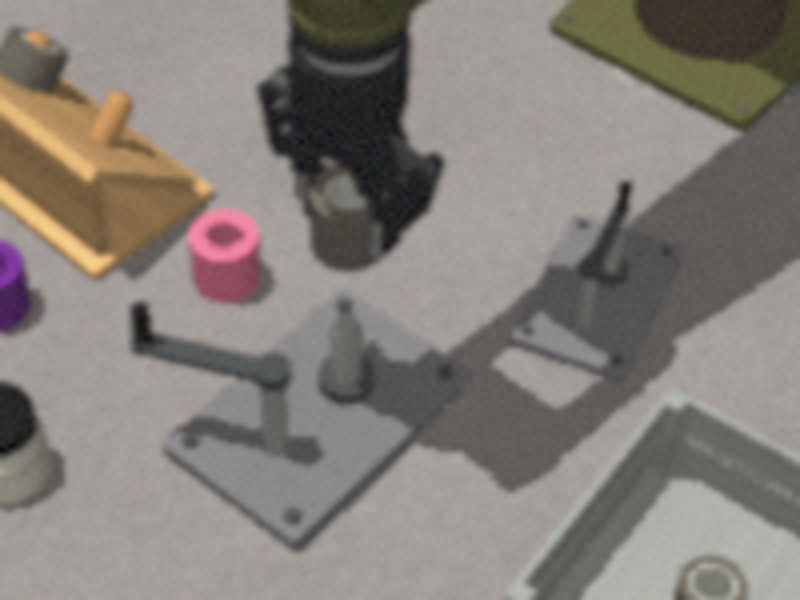

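```bash
cat > g.py <<'E'
from h import *
from scipy.optimize import least_squares
np.set_printoptions(precision=4,suppress=True)
p=imaging.snapshot("scene"); w=cloud(p).reshape(-1,3)
for r,lo,hi in((.012,.034,.073),(.021,.019,.027)):
    g=w[(np.hypot(w[:,0]-.5327,w[:,1]-.0218)<r+.008)&(w[:,2]>lo)&(w[:,2]<hi)]
    s=least_squares(lambda x:np.hypot(g[:,0]-x[0],g[:,1]-x[1])-r,[.5327,.0218],loss="soft_l1",f_scale=.001)
    print(r,len(g),s.x,np.std(s.fun))
E
python3 g.py
```

```text
0.012 70 [0.5324 0.0216] 0.0011749251924007072
0.021 60 [0.5309 0.0208] 0.003382412425679616
```

Emit:
carry_out:
  deltas:
    - {"tx": 0.1, "ty": -0.1, "tz": -1.5, "ax": 0, "ay": 0, "az": 0, "grip": -1}
    - {"tx": 0, "ty": 0, "tz": -2, "ax": 0, "ay": 0, "az": 0, "grip": -1}
    - {"tx": 0, "ty": 0, "tz": -2, "ax": 0, "ay": 0, "az": 0, "grip": -1}
    - {"tx": 0, "ty": 0, "tz": -1, "ax": 0, "ay": 0, "az": 0, "grip": -1}
    - {"tx": 0, "ty": 0, "tz": 0, "ax": 0, "ay": 0, "az": 0, "grip": -1}

```text
clock: 13.8
tcp_pos: [0.5317, 0.0218, 0.1299]
orientation: [-0.004, -3.137, -0.0]
ft_force: [-0.3, 0.0, -1.8]
finger_gap: 0.0535
grip_force: 64.2
```

Emit:
carry_out:
  deltas:
    - {"tx": 0, "ty": 0, "tz": -0.8, "ax": 0, "ay": 0, "az": 0, "grip": -1}
    - {"tx": 0, "ty": 0, "tz": -0.6, "ax": 0, "ay": 0, "az": 0, "grip": -1}
    - {"tx": 0, "ty": 0, "tz": -0.5, "ax": 0, "ay": 0, "az": 0, "grip": -1}
    - {"tx": 0, "ty": 0, "tz": -0.5, "ax": 0, "ay": 0, "az": 0, "grip": -1}
    - {"tx": 0, "ty": 0, "tz": -0.4, "ax": 0, "ay": 0, "az": 0, "grip": -1}

```text
clock: 14.3
tcp_pos: [0.5334, 0.0222, 0.1041]
orientation: [0.002, 3.142, 0.0]
ft_force: [-0.4, -0.0, -2.0]
finger_gap: 0.0535
grip_force: 64.2
```

Emit:
carry_out:
  deltas:
    - {"tx": 0, "ty": 0, "tz": -0.3, "ax": 0, "ay": 0, "az": 0, "grip": -1}
    - {"tx": 0, "ty": 0, "tz": -0.3, "ax": 0, "ay": 0, "az": 0, "grip": -1}

```text
clock: 14.5
tcp_pos: [0.5333, 0.022, 0.0982]
orientation: [-0.002, -3.141, 0.0]
ft_force: [-1.0, -0.7, -0.9]
finger_gap: 0.0535
grip_force: 64.2
```

Emit:
carry_out:
  deltas:
    - {"tx": 0, "ty": 0, "tz": -0.6, "ax": 0, "ay": 0, "az": 0, "grip": -1}
    - {"tx": 0, "ty": 0, "tz": -0.6, "ax": 0, "ay": 0, "az": 0, "grip": -1}
    - {"tx": 0, "ty": 0, "tz": -0.6, "ax": 0, "ay": 0, "az": 0, "grip": -1}
    - {"tx": 0, "ty": 0, "tz": -0.6, "ax": 0, "ay": 0, "az": 0, "grip": -1}
    - {"tx": 0, "ty": 0, "tz": -0.6, "ax": 0, "ay": 0, "az": 0, "grip": -1}

```text
clock: 15.0
tcp_pos: [0.5331, 0.022, 0.0677]
orientation: [-0.002, -3.141, 0.0]
ft_force: [-2.6, -1.4, 0.3]
finger_gap: 0.0535
grip_force: 64.3
```

Emit:
carry_out:
  deltas:
    - {"tx": 0, "ty": 0, "tz": -0.3, "ax": 0, "ay": 0, "az": 0, "grip": -1}
    - {"tx": 0, "ty": 0, "tz": -0.3, "ax": 0, "ay": 0, "az": 0, "grip": -1}
    - {"tx": 0, "ty": 0, "tz": 0, "ax": 0, "ay": 0, "az": 0, "grip": -1}

```text
clock: 15.3
tcp_pos: [0.533, 0.0221, 0.0617]
orientation: [-0.002, -3.141, 0.0]
ft_force: [-2.5, -2.4, -2.5]
finger_gap: 0.0538
grip_force: 64.2
```

Emit:
carry_out:
  deltas:
    - {"tx": 0, "ty": 0, "tz": -0.2, "ax": 0, "ay": 0, "az": 0, "grip": -1}
    - {"tx": 0, "ty": 0, "tz": -0.2, "ax": 0, "ay": 0, "az": 0, "grip": -1}

```text
clock: 15.5
tcp_pos: [0.5333, 0.0219, 0.0585]
orientation: [-0.002, -3.141, 0.001]
ft_force: [-3.7, -3.0, 1.5]
finger_gap: 0.0535
grip_force: 64.4
```

Emit:
carry_out:
  deltas:
    - {"tx": -0.05, "ty": -0.05, "tz": -0.15, "ax": 0, "ay": 0, "az": 0, "grip": -1}
    - {"tx": 0, "ty": 0, "tz": -0.1, "ax": 0, "ay": 0, "az": 0, "grip": -1}

```text
clock: 15.7
tcp_pos: [0.5333, 0.0217, 0.056]
orientation: [0.003, 3.14, 0.0]
ft_force: [-2.5, -1.3, -0.5]
finger_gap: 0.0532
grip_force: 64.4
```

Emit:
carry_out:
  deltas:
    - {"tx": 0, "ty": 0, "tz": -0.1, "ax": 0, "ay": 0, "az": 0, "grip": -1}
    - {"tx": 0, "ty": 0, "tz": 0, "ax": 0, "ay": 0, "az": 0, "grip": -1}

```text
clock: 15.9
tcp_pos: [0.5332, 0.0217, 0.0549]
orientation: [0.003, 3.141, 0.0]
ft_force: [-1.1, 0.2, -1.7]
finger_gap: 0.0534
grip_force: 64.3
```

Emit:
carry_out:
  deltas:
    - {"tx": 0, "ty": 0, "tz": -0.1, "ax": 0, "ay": 0, "az": 0, "grip": -1}
    - {"tx": 0, "ty": 0, "tz": 0, "ax": 0, "ay": 0, "az": 0, "grip": -1}

```text
clock: 16.1
tcp_pos: [0.5332, 0.0218, 0.0539]
orientation: [0.003, 3.141, 0.0]
ft_force: [-0.9, -0.8, -1.4]
finger_gap: 0.0535
grip_force: 64.3
```

Emit:
carry_out:
  deltas:
    - {"tx": 0, "ty": 0, "tz": -0.1, "ax": 0, "ay": 0, "az": 0, "grip": -1}
    - {"tx": 0, "ty": 0, "tz": 0, "ax": 0, "ay": 0, "az": 0, "grip": -1}

```text
clock: 16.3
tcp_pos: [0.5332, 0.0217, 0.0533]
orientation: [0.003, 3.141, 0.0]
ft_force: [-1.3, -0.0, 1.2]
finger_gap: 0.0535
grip_force: 64.4
```

Emit:
carry_out:
  deltas:
    - {"tx": 0, "ty": 0, "tz": -0.1, "ax": 0, "ay": 0, "az": 0, "grip": -1}
    - {"tx": 0, "ty": 0, "tz": 0, "ax": 0, "ay": 0, "az": 0, "grip": -1}

```text
clock: 16.5
tcp_pos: [0.5333, 0.0217, 0.0532]
orientation: [0.002, 3.142, 0.0]
ft_force: [-4.7, 0.5, 7.8]
finger_gap: 0.0538
grip_force: 65.1
```

Emit:
carry_out:
  deltas:
    - {"tx": 0, "ty": 0, "tz": -0.1, "ax": 0, "ay": 0, "az": 0, "grip": -1}
    - {"tx": 0, "ty": 0, "tz": 0, "ax": 0, "ay": 0, "az": 0, "grip": -1}

```text
clock: 16.7
tcp_pos: [0.5333, 0.0217, 0.0532]
orientation: [-0.002, -3.141, -0.0]
ft_force: [-8.6, 0.1, 13.8]
finger_gap: 0.0538
grip_force: 65.6
```

Seated: the reading stopped at 53.2 mm with Fz rising. I'll release, rise and check.

Emit:
carry_out:
  deltas:
    - {"tx": 0, "ty": 0, "tz": 0.1, "ax": 0, "ay": 0, "az": 0, "grip": 1}
    - {"tx": 0, "ty": 0, "tz": 0, "ax": 0, "ay": 0, "az": 0, "grip": 1}
    - {"tx": 0, "ty": 0, "tz": 0, "ax": 0, "ay": 0, "az": 0, "grip": 1}
    - {"tx": 0, "ty": 0, "tz": 0, "ax": 0, "ay": 0, "az": 0, "grip": 1}

```text
clock: 17.1
tcp_pos: [0.5329, 0.0217, 0.0516]
orientation: [-0.003, -3.142, -0.0]
ft_force: [0.8, -0.7, -0.1]
finger_gap: 0.0852
grip_force: 0.0
```

Emit:
carry_out:
  deltas:
    - {"tx": 0, "ty": 0, "tz": 1, "ax": 0, "ay": 0, "az": 0, "grip": 1}
    - {"tx": 0, "ty": 0, "tz": 3, "ax": 0, "ay": 0, "az": 0, "grip": 1}
    - {"tx": 0, "ty": 0, "tz": 4, "ax": 0, "ay": 0, "az": 0, "grip": 1}
    - {"tx": 0, "ty": 0, "tz": 4, "ax": 0, "ay": 0, "az": 0, "grip": 1}
    - {"tx": 0, "ty": 0, "tz": 4, "ax": 0, "ay": 0, "az": 0, "grip": 1}

```text
clock: 17.6
tcp_pos: [0.5327, 0.0217, 0.2141]
orientation: [0.003, 3.141, 0.0]
ft_force: [-0.2, -0.2, -0.4]
finger_gap: 0.0853
grip_force: 0.0
```

```bash
cat > k.py <<'E'
from h import *
np.set_printoptions(precision=4,suppress=True)
o=telemetry.get_obs(); print(o["clock"],o["tcp_pos"],o["q"],o["finger_gap"])
for cam in("scene","top"):
    p=imaging.snapshot(cam); save(p,cam+"_k.png"); w=cloud(p).reshape(-1,3); w=w[np.isfinite(w).all(1)]
    g=w[(np.hypot(w[:,0]-.5327,w[:,1]-.0218)<.026)&(w[:,2]>.07)&(w[:,2]<.1)]
    print(cam,"sleeve top hist",np.histogram(g[:,2],np.arange(.07,.1,.003))[0])
    for n,h in(("keeper_pin",.14),("keeper_hinge",.102)):
        for r in finder.tip_of(p,n)[:3]: print(n,round(r["score"],2),r["centre"],atz(p,r["centre"],h))
    g=w[(w[:,2]>.1)&(w[:,2]<.15)&(w[:,0]>.5)&(w[:,0]<.68)&(abs(w[:,1]+.03)<.08)]
    g=g[np.hypot(g[:,0]-.533,g[:,1]-.022)>.06]
    print("arm pts",len(g), "pin",g[g[:,2]>.118].mean(0))
E
python3 k.py;python3 -c "
import cv2
a=cv2.imread('pics/scene_k.png')[110:260,180:380]; cv2.imwrite('pics/k1.png',cv2.resize(a,None,fx=4,fy=4,interpolation=cv2.INTER_CUBIC))"
```

```text
17.6 [0.5327 0.0217 0.2141] [-0.0601 -0.1148  1.9429  0.0001  1.3129 -1.6293] 0.08532630302704002
scene sleeve top hist [ 3 30 73 54 14  1  7  7  2]
keeper_pin 0.83 [215.1, 186.8] [ 0.6474 -0.0633  0.14  ]
keeper_pin 0.65 [337.8, 155.2] [0.3344 0.1268 0.14  ]
keeper_hinge 0.76 [329.5, 176.9] [0.3883 0.14   0.102 ]
keeper_hinge 0.58 [247.2, 204.4] [0.6156 0.0237 0.102 ]
arm pts 294 pin [ 0.6497 -0.0655  0.1313]
top sleeve top hist [0 0 0 0 0 0 0 0 0]
keeper_pin 0.62 [302.5, 145.1] [ 0.6421 -0.0745  0.14  ]
keeper_hinge 0.69 [208.6, 111.9] [0.7247 0.1309 0.102 ]
keeper_hinge 0.61 [260.4, 163.2] [0.6088 0.0158 0.102 ]
keeper_hinge 0.54 [131.3, 201.4] [0.5259 0.3009 0.102 ]
arm pts 224 pin [ 0.6447 -0.0683  0.1353]
```

View pics/k1.png

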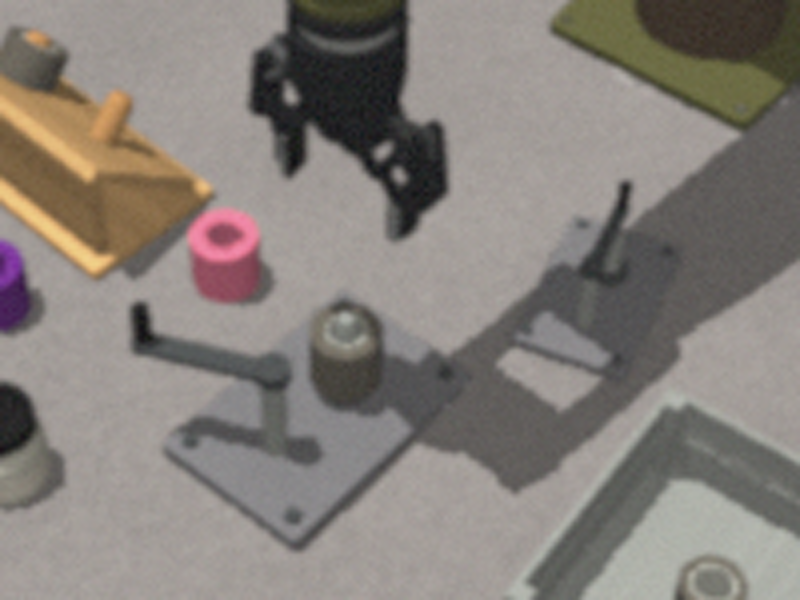

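Seated: the sleeve at crop (345,355) sits on the collar with the shaft tip showing. Next is the keeper. I'll go above the pin and turn the jaw line tangential.

Emit:
carry_out:
  deltas:
    - {"tx": 1.43, "ty": -1.11, "tz": -0.2, "ax": 0, "ay": 0, "az": -8.4, "grip": 1}
    - {"tx": 1.43, "ty": -1.11, "tz": -0.2, "ax": 0, "ay": 0, "az": -8.4, "grip": 1}
    - {"tx": 1.43, "ty": -1.11, "tz": -0.2, "ax": 0, "ay": 0, "az": -8.4, "grip": 1}
    - {"tx": 1.43, "ty": -1.11, "tz": -0.2, "ax": 0, "ay": 0, "az": -8.4, "grip": 1}

```text
clock: 18.3
tcp_pos: [0.5894, -0.0231, 0.2013]
orientation: [-0.918, -3.0, 0.001]
ft_force: [-0.3, -0.3, 0.2]
finger_gap: 0.0855
grip_force: 0.0
```

Emit:
carry_out:
  deltas:
    - {"tx": 1.43, "ty": -1.11, "tz": -0.2, "ax": 0, "ay": 0, "az": -8.4, "grip": 1}
    - {"tx": 1.43, "ty": -1.11, "tz": -0.2, "ax": 0, "ay": 0, "az": -8.4, "grip": 1}
    - {"tx": 1.43, "ty": -1.11, "tz": -0.2, "ax": 0, "ay": 0, "az": -8.4, "grip": 1}
    - {"tx": 1.43, "ty": -1.11, "tz": -0.2, "ax": 0, "ay": 0, "az": -8.2, "grip": 1}
    - {"tx": 0, "ty": 0, "tz": 0, "ax": 0, "ay": 0, "az": 0, "grip": 1}

```text
clock: 18.8
tcp_pos: [0.6471, -0.0681, 0.1929]
orientation: [-1.736, -2.614, 0.003]
ft_force: [-0.7, -0.1, 0.1]
finger_gap: 0.0857
grip_force: 0.0
```

Emit:
carry_out:
  deltas:
    - {"tx": 0, "ty": 0, "tz": -2, "ax": 0, "ay": 0, "az": 0, "grip": 1}
    - {"tx": 0, "ty": 0, "tz": -1, "ax": 0, "ay": 0, "az": 0, "grip": 1}
    - {"tx": 0, "ty": 0, "tz": 0, "ax": 0, "ay": 0, "az": 0, "grip": 1}

```text
clock: 19.1
tcp_pos: [0.645, -0.0664, 0.1623]
orientation: [-1.73, -2.615, 0.004]
ft_force: [0.5, -0.2, 0.2]
finger_gap: 0.0853
grip_force: 0.0
```

```bash
cat > m.py <<'E'
from h import *
from scipy.spatial.transform import Rotation as R
np.set_printoptions(precision=4,suppress=True)
o=telemetry.get_obs();M=R.from_rotvec(o["orientation"]).as_matrix()
print(o["clock"],o["tcp_pos"],"yangle",np.degrees(np.arctan2(M[1,1],M[0,1])),"toolz",M[:,2],"q",o["q"],"F",o["ft_force"],o["finger_gap"])
p=imaging.snapshot("scene");save(p,"m.png")
for r in finder.tip_of(p,"keeper_pin")[:2]: print(r["score"],r["centre"],atz(p,r["centre"],.14))
w=cloud(p).reshape(-1,3); g=w[(w[:,2]>.112)&(w[:,2]<.136)&(np.hypot(w[:,0]-.648,w[:,1]+.067)<.015)]
from scipy.optimize import least_squares
if len(g)>5:
    s=least_squares(lambda x:np.hypot(g[:,0]-x[0],g[:,1]-x[1])-.007,[.647,-.069],loss="soft_l1",f_scale=.001);print("pin fit",s.x,len(g),g.mean(0))
E
python3 m.py
```

```text
19.1 [ 0.645  -0.0664  0.1623] yangle 23.009243959123648 toolz [-0.0064  0.0013 -1.    ] q [-0.1854  0.1863  1.7237  0.0001  1.2381 -0.587 ] F [ 0.52   -0.1915  0.1733] 0.08528863306319903
0.66 [212.3, 185.1] [ 0.6479 -0.0734  0.14  ]
0.57 [335.6, 157.1] [0.3448 0.1262 0.14  ]
pin fit [ 0.6478 -0.0678] 27 [ 0.6507 -0.064   0.1234]
```

Emit:
carry_out:
  deltas:
    - {"tx": 0.1, "ty": -0.1, "tz": -1.5, "ax": 0, "ay": 0, "az": 0, "grip": 1}
    - {"tx": 0, "ty": 0, "tz": -1.2, "ax": 0, "ay": 0, "az": 0, "grip": 1}
    - {"tx": 0, "ty": 0, "tz": -0.7, "ax": 0, "ay": 0, "az": 0, "grip": 1}
    - {"tx": 0, "ty": 0, "tz": 0, "ax": 0, "ay": 0, "az": 0, "grip": -1}
    - {"tx": 0, "ty": 0, "tz": 0, "ax": 0, "ay": 0, "az": 0, "grip": -1}

```text
clock: 19.7
tcp_pos: [0.6482, -0.0681, 0.1315]
orientation: [-1.736, -2.618, 0.0]
ft_force: [0.4, 0.4, 0.9]
finger_gap: 0.0587
grip_force: 0.0
```

Emit:
carry_out:
  deltas:
    - {"tx": 0, "ty": 0, "tz": 0, "ax": 0, "ay": 0, "az": 0, "grip": -1}
    - {"tx": 0, "ty": 0, "tz": 0, "ax": 0, "ay": 0, "az": 0, "grip": -1}
    - {"tx": 0, "ty": 0, "tz": 0, "ax": 0, "ay": 0, "az": 0, "grip": -1}
    - {"tx": 0, "ty": 0, "tz": 0, "ax": 0, "ay": 0, "az": 0, "grip": -1}

```text
clock: 20.1
tcp_pos: [0.6486, -0.0683, 0.1327]
orientation: [1.735, 2.618, 0.0]
ft_force: [-0.9, 0.3, 2.0]
finger_gap: 0.0119
grip_force: 58.5
```

```bash
python3 m.py; python3 - <<'E'
import numpy as np
H=np.array([.6107,.0199]);P=np.array([.6478,-.0678]);d=P-H;print(np.linalg.norm(d),np.degrees(np.arctan2(d[1],d[0])))
a0=np.arctan2(d[1],d[0]); a1=np.radians(-181.4); n=25
A=np.linspace(a0,a1,n+1);Q=95*np.c_[np.cos(A),np.sin(A)]/10
print("az/row",np.degrees(a1-a0)/n); print(np.diff(Q,axis=0).round(2).tolist())
E
```

```text
20.1 [ 0.6486 -0.0683  0.1327] yangle 22.915842343431493 toolz [ 0.001  -0.0003 -1.    ] q [-0.1871  0.2184  1.7395 -0.0001  1.1827 -0.587 ] F [-0.8759  0.2578  1.9738] 0.011944546425871455
0.85 [213.0, 187.8] [ 0.6537 -0.0653  0.14  ]
0.44 [336.0, 156.5] [0.342  0.1257 0.14  ]
pin fit [ 0.6485 -0.0598] 11 [ 0.6451 -0.0599  0.1292]
0.09522447164463556 -67.07003086395716
az/row -4.573198765441714
[[-0.71, -0.27], [-0.73, -0.21], [-0.74, -0.15], [-0.75, -0.09], [-0.76, -0.03], [-0.76, 0.03], [-0.75, 0.09], [-0.74, 0.15], [-0.73, 0.21], [-0.71, 0.27], [-0.69, 0.32], [-0.66, 0.38], [-0.63, 0.43], [-0.59, 0.48], [-0.55, 0.52], [-0.51, 0.56], [-0.46, 0.6], [-0.41, 0.64], [-0.36, 0.67], [-0.31, 0.69], [-0.25, 0.72], [-0.19, 0.73], [-0.13, 0.75], [-0.07, 0.75], [-0.01, 0.76]]
```

Emit:
carry_out:
  deltas:
    - {"tx": -0.71, "ty": -0.27, "tz": 0, "ax": 0, "ay": 0, "az": -4.57, "grip": -1}
    - {"tx": -0.73, "ty": -0.21, "tz": 0, "ax": 0, "ay": 0, "az": -4.57, "grip": -1}
    - {"tx": -0.74, "ty": -0.15, "tz": 0, "ax": 0, "ay": 0, "az": -4.57, "grip": -1}
    - {"tx": -0.75, "ty": -0.09, "tz": 0, "ax": 0, "ay": 0, "az": -4.57, "grip": -1}
    - {"tx": -0.76, "ty": -0.03, "tz": 0, "ax": 0, "ay": 0, "az": -4.57, "grip": -1}

```text
clock: 20.7
tcp_pos: [0.6118, -0.0768, 0.1327]
orientation: [2.222, 2.217, -0.0]
ft_force: [-0.4, -3.7, 3.0]
finger_gap: 0.0115
grip_force: 58.7
```

Emit:
carry_out:
  deltas:
    - {"tx": -0.76, "ty": 0.03, "tz": 0, "ax": 0, "ay": 0, "az": -4.57, "grip": -1}
    - {"tx": -0.75, "ty": 0.09, "tz": 0, "ax": 0, "ay": 0, "az": -4.57, "grip": -1}
    - {"tx": -0.74, "ty": 0.15, "tz": 0, "ax": 0, "ay": 0, "az": -4.57, "grip": -1}
    - {"tx": -0.73, "ty": 0.21, "tz": 0, "ax": 0, "ay": 0, "az": -4.57, "grip": -1}
    - {"tx": -0.71, "ty": 0.27, "tz": 0, "ax": 0, "ay": 0, "az": -4.57, "grip": -1}

```text
clock: 21.2
tcp_pos: [0.5742, -0.0704, 0.1327]
orientation: [2.616, 1.733, -0.004]
ft_force: [-3.8, -8.6, 3.9]
finger_gap: 0.0117
grip_force: 58.8
```

Emit:
carry_out:
  deltas:
    - {"tx": -0.69, "ty": 0.32, "tz": 0, "ax": 0, "ay": 0, "az": -4.57, "grip": -1}
    - {"tx": -0.66, "ty": 0.38, "tz": 0, "ax": 0, "ay": 0, "az": -4.57, "grip": -1}
    - {"tx": -0.63, "ty": 0.43, "tz": 0, "ax": 0, "ay": 0, "az": -4.57, "grip": -1}
    - {"tx": -0.59, "ty": 0.48, "tz": 0, "ax": 0, "ay": 0, "az": -4.57, "grip": -1}
    - {"tx": -0.55, "ty": 0.52, "tz": 0, "ax": 0, "ay": 0, "az": -4.57, "grip": -1}

```text
clock: 21.7
tcp_pos: [0.5418, -0.0496, 0.1326]
orientation: [2.907, 1.18, -0.009]
ft_force: [-8.2, -9.1, 6.4]
finger_gap: 0.0117
grip_force: 59.3
```

Emit:
carry_out:
  deltas:
    - {"tx": -0.6, "ty": 0.49, "tz": 0, "ax": 0, "ay": 0, "az": -4.57, "grip": -1}
    - {"tx": -0.52, "ty": 0.56, "tz": 0, "ax": 0, "ay": 0, "az": -4.57, "grip": -1}
    - {"tx": -0.44, "ty": 0.63, "tz": 0, "ax": 0, "ay": 0, "az": -4.57, "grip": -1}
    - {"tx": -0.38, "ty": 0.66, "tz": 0, "ax": 0, "ay": 0, "az": -4.57, "grip": -1}
    - {"tx": -0.31, "ty": 0.69, "tz": 0, "ax": 0, "ay": 0, "az": -4.57, "grip": -1}

```text
clock: 22.2
tcp_pos: [0.5199, -0.0175, 0.1326]
orientation: [3.085, 0.58, -0.004]
ft_force: [-5.1, -3.5, 6.3]
finger_gap: 0.0115
grip_force: 59.2
```

Emit:
carry_out:
  deltas:
    - {"tx": -0.25, "ty": 0.72, "tz": 0, "ax": 0, "ay": 0, "az": -4.57, "grip": -1}
    - {"tx": -0.19, "ty": 0.73, "tz": 0, "ax": 0, "ay": 0, "az": -4.57, "grip": -1}
    - {"tx": -0.13, "ty": 0.75, "tz": 0, "ax": 0, "ay": 0, "az": -4.57, "grip": -1}

```text
clock: 22.5
tcp_pos: [0.5137, 0.0048, 0.1326]
orientation: [3.133, 0.208, -0.006]
ft_force: [-7.8, -3.1, 8.3]
finger_gap: 0.0118
grip_force: 59.4
```

Emit:
carry_out:
  deltas:
    - {"tx": -0.07, "ty": 0.7, "tz": 0.1, "ax": 0, "ay": 0, "az": -4.57, "grip": -1}
    - {"tx": 0, "ty": 0.5, "tz": 0, "ax": 0, "ay": 0, "az": -3, "grip": -1}
    - {"tx": 0, "ty": 0.3, "tz": 0, "ax": 0, "ay": 0, "az": 0, "grip": -1}

```text
clock: 22.8
tcp_pos: [0.5126, 0.0202, 0.1326]
orientation: [3.14, 0.005, -0.008]
ft_force: [-7.8, -4.2, 4.9]
finger_gap: 0.0113
grip_force: 59.1
```

Emit:
carry_out:
  deltas:
    - {"tx": 0, "ty": 0.15, "tz": 0, "ax": 0, "ay": 0, "az": 0, "grip": -1}
    - {"tx": 0, "ty": 0, "tz": 0, "ax": 0, "ay": 0, "az": 0, "grip": -1}

```text
clock: 23.0
tcp_pos: [0.5126, 0.0213, 0.1326]
orientation: [3.14, 0.005, -0.008]
ft_force: [-7.4, -3.1, 5.5]
finger_gap: 0.0119
grip_force: 59.1
```

Emit:
carry_out:
  deltas:
    - {"tx": 0, "ty": 0.15, "tz": 0, "ax": 0, "ay": 0, "az": 0, "grip": -1}
    - {"tx": 0, "ty": 0.1, "tz": 0, "ax": 0, "ay": 0, "az": 0, "grip": -1}

```text
clock: 23.2
tcp_pos: [0.5127, 0.0219, 0.1327]
orientation: [3.135, 0.006, -0.008]
ft_force: [-7.5, -12.7, 4.4]
finger_gap: 0.0112
grip_force: 59.3
```

Emit:
carry_out:
  deltas:
    - {"tx": 0, "ty": 0.15, "tz": 0, "ax": 0, "ay": 0, "az": 0, "grip": -1}
    - {"tx": 0, "ty": 0, "tz": 0, "ax": 0, "ay": 0, "az": 0, "grip": -1}

```text
clock: 23.4
tcp_pos: [0.5126, 0.022, 0.1326]
orientation: [3.133, 0.006, -0.008]
ft_force: [-8.1, -15.9, 4.5]
finger_gap: 0.0119
grip_force: 59.3
```

Emit:
carry_out:
  deltas:
    - {"tx": 0, "ty": 0.1, "tz": 0, "ax": 0, "ay": 0, "az": 0, "grip": -1}
    - {"tx": 0, "ty": 0, "tz": 0, "ax": 0, "ay": 0, "az": 0, "grip": -1}

```text
clock: 23.6
tcp_pos: [0.5127, 0.0221, 0.1327]
orientation: [3.131, 0.006, -0.008]
ft_force: [-7.8, -19.5, 4.7]
finger_gap: 0.0115
grip_force: 59.4
```

Emit:
carry_out:
  deltas:
    - {"tx": 0, "ty": -0.1, "tz": 0, "ax": 0, "ay": 0, "az": 0, "grip": -1}
    - {"tx": 0, "ty": 0, "tz": 0, "ax": 0, "ay": 0, "az": 0, "grip": -1}

```text
clock: 23.8
tcp_pos: [0.5126, 0.022, 0.1326]
orientation: [3.133, 0.005, -0.008]
ft_force: [-7.8, -15.7, 4.0]
finger_gap: 0.0118
grip_force: 59.4
```

At the stop (stiff, about 20 N). I'll release and lift clear.

Emit:
carry_out:
  deltas:
    - {"tx": 0, "ty": 0, "tz": 0, "ax": 0, "ay": 0, "az": 0, "grip": 1}
    - {"tx": 0, "ty": 0, "tz": 0, "ax": 0, "ay": 0, "az": 0, "grip": 1}
    - {"tx": 0, "ty": 0, "tz": 0, "ax": 0, "ay": 0, "az": 0, "grip": 1}
    - {"tx": 0, "ty": 0, "tz": 0, "ax": 0, "ay": 0, "az": 0, "grip": 1}
    - {"tx": 0, "ty": 0, "tz": 0, "ax": 0, "ay": 0, "az": 0, "grip": 1}

```text
clock: 24.3
tcp_pos: [0.5145, 0.0262, 0.1329]
orientation: [-3.141, -0.007, -0.0]
ft_force: [-0.4, 0.2, -1.3]
finger_gap: 0.0828
grip_force: 0.0
```

Emit:
carry_out:
  deltas:
    - {"tx": 0, "ty": 0, "tz": 2, "ax": 0, "ay": 0, "az": 0, "grip": 1}
    - {"tx": 0, "ty": 0, "tz": 3, "ax": 0, "ay": 0, "az": 0, "grip": 1}
    - {"tx": 0, "ty": 0, "tz": 4, "ax": 0, "ay": 0, "az": 0, "grip": 1}
    - {"tx": -1, "ty": 0, "tz": 4, "ax": 0, "ay": 0, "az": 0, "grip": 1}
    - {"tx": -2, "ty": 0, "tz": 4, "ax": 0, "ay": 0, "az": 0, "grip": 1}

```text
clock: 24.8
tcp_pos: [0.4844, 0.0261, 0.3044]
orientation: [-3.142, -0.007, 0.0]
ft_force: [0.5, -0.2, 1.0]
finger_gap: 0.0852
grip_force: 0.0
```

```bash
python3 - <<'E'
from h import *
np.set_printoptions(precision=4,suppress=True)
o=telemetry.get_obs(); print(o["clock"],o["tcp_pos"],o["ft_force"],o["finger_gap"])
for cam in("scene","top"):
    p=imaging.snapshot(cam); save(p,cam+"_f.png")
    for n,h in(("keeper_pin",.14),("keeper_hinge",.102),("ink_jar",0),("tape_roll",0)):
        for r in finder.tip_of(p,n)[:1]: print(cam,n,round(r["score"],2),atz(p,r["centre"],h))
    w=cloud(p).reshape(-1,3)
    g=w[(w[:,2]>.098)&(w[:,2]<.112)&(w[:,0]>.525)&(w[:,0]<.6)&(abs(w[:,1]-.02)<.03)]
    if len(g)>20: print("bar yaw",np.degrees(np.polyfit(g[:,0],g[:,1],1)[0]),g.mean(0),len(g))
cv2.imwrite("pics/f1.png",cv2.resize(cv2.imread("pics/scene_f.png")[90:285,140:400],None,fx=3,fy=3,interpolation=cv2.INTER_CUBIC))
E
```

```text
24.8 [0.4844 0.0261 0.3044] [ 0.4788 -0.2447  1.0072] 0.08520427609149415
scene keeper_pin 0.82 [0.5155 0.0212 0.14  ]
scene keeper_hinge 0.82 [0.4007 0.143  0.102 ]
scene ink_jar 0.76 [ 0.7454 -0.1186  0.    ]
scene tape_roll 0.62 [0.7566 0.1483 0.    ]
bar yaw -0.30178406949266773 [0.5631 0.0226 0.1044] 144
top keeper_pin 0.52 [0.3091 0.1021 0.14  ]
top keeper_hinge 0.91 [0.6066 0.0169 0.102 ]
top ink_jar 0.59 [ 0.7422 -0.1259  0.    ]
top tape_roll 0.7 [0.7447 0.142  0.    ]
bar yaw -2.8276614465552345 [0.5772 0.0192 0.1047] 187
```

View pics/f1.png

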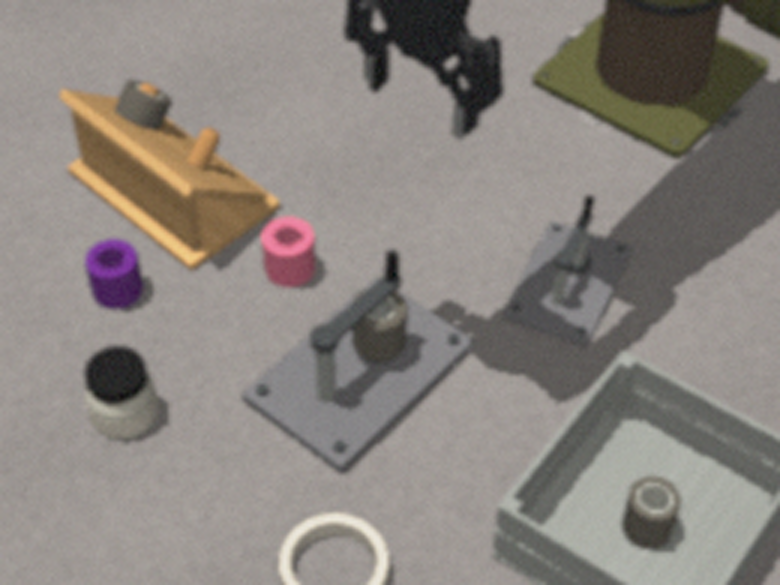

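The final view shows everything in place:
- the keeper bar lies over the shaft (crop (355,310))
- the long sleeve is seated (380,330)
- the worn sleeve is in the basket (650,510)
- the short sleeve is on its peg (143,103)
- the jar and tape are undisturbed

Handing in.

```bash
python3 -c "
from station import job
print(job.finish_job())"
```

```text
the job is handed in; nothing more can be done
None
```

The sleeve change is finished and handed in at about 25 s of the 72 s allowed: worn sleeve in the basket, long sleeve seated on the collar, keeper arm shut against its stop, and the short sleeve, ink jar and tape roll left undisturbed; no verdict came back.

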